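# Lay the compartment tray for a meal

## Task

Lay the steel compartment tray with the clean things from the wooden board: the large bowl in the back well farthest from the spoon slot with its lid properly seated on it, the tumbler in the back well next to the spoon slot, and the small bowl in the well between them. Lay the spoon flat in the slot along the right side, its bowl end pointing away from you. Keep the bowls and the tumbler upright all the while, and leave the garlic on the board where it is.

Things in the scene. Friction and masses are not known exactly. Their poses are not given: they have to be found in the camera images.
- tray: Steel compartment tray, fixed, 235 (its x) by 310 mm (its y), deck 12 mm high; origin at its underside's centre, x to its back (away from the robot within 0.2 rad), y to its left. Round wells and slot are sunk 9 mm: floors at z = 3 mm. Three wells in the back row; spoon slot 208 (x) by 60 mm (y), centred at (0, -117) mm; the big rectangle in front is the food section and stays empty.
- large_bowl: Larger round steel bowl, empty, upright: 68 mm across the rim, tapering to 52 at the foot, 40 mm high, wall 3 mm; origin at its underside's centre, z up. Best gripped across the outside below the rim. Its well is 78 mm wide, centre at x 58, y 108 mm in the tray's frame.
- small_bowl: Smaller round steel bowl, empty, upright: 54 mm across the rim, tapering to 38 at the foot, 34 mm high, wall 3 mm; origin at its underside's centre, z up. Its well is 62 mm wide, centre at x 58, y 26 mm in the tray's frame.
- tumbler: Tall steel tumbler, empty, upright: 63 mm across the rim, about 56 at half height, 46 at the foot, 90 mm high; origin at its underside's centre, z up. Its well is 66 mm wide, centre at x 58, y -46 mm in the tray's frame.
- lid: Steel lid of the large bowl: flange 69 mm wide, its underside 5 mm above the origin; below it a plug 54 mm wide that drops into the bowl's mouth (62 mm); on top an upright knob 16 mm thick, from 10 to 37 mm above the origin. Origin at the centre of the plug's underside, z up. Seated, its origin is 35 mm above the large bowl's.
- spoon: Steel spoon lying face up, 195 mm long along its x axis, bowl end (42 mm wide) at +x; origin under the middle of its length, at the level it rests on, z up; balance point about 10 mm from the origin towards the bowl. Its handle arches: at the origin it is 9 mm wide and lies 9 to 14 mm above the resting level. It starts with its bowl end away from the robot (within 0.4 rad).
- spoon_tip (a point): Point in the bowl end of the spoon, 70 mm from the spoon's origin along +x, 8 mm above the resting level; shows which end is which.
- board: Wooden draining board, fixed, at the left or right of the tray: 270 (x) by 310 mm (y), 12 mm thick; origin at its underside's centre. The bowls, tumbler and lid stand on it in two rows and two columns about 115 mm apart with the garlic in their midst; the spoon lies along its right side.
- garlic: Bulb of garlic, about 60 mm wide and 58 mm high, standing on the board in the middle of the four steel things; a bystander. Origin at the centre of its underside.
Not all that is in view belongs to the job. What is shaped like the small_bowl but green or pink is not meant.

How it is judged:
At the end, for the whole second after the job is handed in: Bowls and tumbler upright on the floors of their wells (within 11 mm of centre, 0.08 rad); lid level, down on the large bowl's rim, within 7 mm of its axis; spoon flat in the slot (15 mm along, 18 mm across, 0.25 rad), bowl end to the back; all released and at rest (x of large_bowl in the frame of tray between 0.047 and 0.069 m and y of large_bowl in the frame of tray between 0.097 and 0.119 m and z of large_bowl in the frame of tray between 0 and 0.007 m and angle between each of large_bowl, small_bowl, tumbler, lid's own z axis and vertical below 0.08 rad and x of small_bowl in the frame of tray between 0.047 and 0.069 m and y of small_bowl in the frame of tray between 0.015 and 0.037 m and z of small_bowl in the frame of tray between 0 and 0.007 m and x of tumbler in the frame of tray between 0.047 and 0.069 m and y of tumbler in the frame of tray between -0.057 and -0.035 m and z of tumbler in the frame of tray between 0 and 0.007 m and horizontal distance between lid and large_bowl below 0.007 m and z of lid in the frame of large_bowl between 0.031 and 0.0385 m and x of spoon in the frame of tray between -0.015 and 0.015 m and y of spoon in the frame of tray between -0.135 and -0.099 m and z of spoon in the frame of tray below 0.01 m and angle between the x axis of spoon and the x axis of tray, either way round below 0.25 rad and angle between spoon's own z axis and vertical below 0.12 rad and x of spoon_tip in the frame of tray above 0.05 m and linear speed of each of large_bowl, small_bowl, tumbler, lid, spoon below 0.02 m/s); the robot touches nothing.
It fails at once if the garlic was moved more than 30 mm (distance of garlic from where it was at the start of the episode above 0.03 m).
It fails at once if a bowl or the tumbler was tipped over (angle between any of large_bowl, small_bowl, tumbler's own z axis and vertical above 0.7 rad).
It also fails if it takes over 109 s, if anything falls off the work surface, if the arm or the gripper's body presses on something with over 40 N, if the wrist force passes 120 N, or if a joint passes its speed limit or range.

## Robot

A 6-joint arm with a two-finger parallel gripper is mounted at the origin on a cart in front of the work surface, level with it; the furniture and walls round the work are solid. World frame = base frame: x ahead of the robot, y to its left, z up, the work surface at z = 0. Lengths are in m, angles in rad, forces in N, time in s.
With the tool pointing down it reaches from about 0.425 to 0.95 m from the base axis. Payload 3.5 kg.
Tool frame: the origin (TCP) lies on the centre line of the jaws, within the pads' length; the fingertips stand 25 mm ahead of it and the grasp point (between the pads) lies 6 mm ahead of it (nose_length is the z of the fingertips in the tool frame, in m); z points along the fingers, y is the line along which they close (so a half turn about z gives the same grasp; the last joint's range is limited). The gripper opens to 85 mm and grips with 20 to 120 N. Pads are 22 mm wide; open, the fingers measure 114 mm over their backs; the gripper's body (76 mm by 85 mm) begins 54 mm behind the grasp point. The pads swing forward as they close: fully open they stand 13 mm farther back than shut.
Start: joints at [-1.305, 0.286, 1.577, -0, 1.279, -0.15], TCP at [0.273, -0.617, 0.256] pointing down, gripper open.
Joint ranges: [-2.77, 2.77], [-0.9, 2.22], [0.21, 2.48], [-1.53, 4.67], [0.24, 2.81], [-2.84, 2.84]. Speed limits (rad/s): [2.79, 2.79, 3.14, 3.14, 3.14, 3.14].

## Interface

Orientations are given as a unit quaternion [x, y, z, w].
In Python, from station import get_state, read_camera, finish_job, nose_length gives the robot as it stands.
- The arm moves only by the tool servo_tool, never from a script. Its argument "deltas" is a list of rows, each a list of 5 numbers: the shift along the tool's x, y, z each as a share of 0.08 m, from -1 to 1, then the turn about the tool's z as a share of 90 degrees, from -1 to 1, then the finger opening in mm, from 0 to 85.4. In form: [[x, y, z, turn, claw], ...]. A call has 1 to 10 rows; each row is the pose to reach, as a shift and turn from the pose commanded when the call began, along the tool's axes at that moment; what a row does not reach only later rows make up. A row lasts 1/12 s, in which the tool goes at most 41.7 mm and 7.16 degrees, less where a joint would pass 70% of its speed; a pose out of reach is approached as far as the arm can. A call with a number of a shift or a turn outside -1 to 1 is refused whole. A call with a gripper value outside its range is refused whole. The fingers move at their own pace and stop on an object; "force" is the grip in N (left out, the last holds). Time passes only in rows, so rows that repeat a pose let the fingers close. It gives the time, the measured TCP pose, the force, the opening and the grip force at its end, in the units of the state.
- get_state(): the state, without advancing time (a new reading comes with each control period).
- read_camera(name): name is "scene" or "top" or "wrist"; returns a dict with "img" (384x512x3 uint8, red, green, blue), "fx", "fy", "cx", "cy" (pixels), "world_from_camera" (4x4, takes a point from camera to world coordinates); the wrist camera has in their place "hand_eye" (4x4, takes a point from camera to tool coordinates, whose origin is the TCP and whose axes are the flange's). Camera axes: x right, y up, looking along -z (the intrinsics and any distortion apply to the point x, -y, -z); pixel columns grow to the right and rows downward; lengths in m; the calibration is good to about 2 mm. A picture is of the moment at which its call begins: read the wrist's pose just before it. There is no depth.
- finish_job(): hands the job in; it is judged then, once.
The state is a dict: "clock": time; "q": joint angles; "joint_velocities": joint speeds; "joint_torque": joint torques, N m; "tcp_pos": TCP position; "eef_rot": TCP orientation; "ft_force": force on the tool from outside, world axes, zero at the start; "torque": the same for the moment, N m; "finger_gap": opening from 0.0 (shut) to 1.0 (fully open); "grip_force": force on a finger pad.
Only numpy, scipy, OpenCV 4.12 (cv2) and the standard library are available. Lean on these libraries where they do the work, as an engineer would, in place of code of your own. Each camera call takes 0.05 s, during which the arm holds its last target. There are 200 camera calls.

## Working session

There is one attempt and no reset: what is moved stays moved. The work goes in short steps, Python scripts to look and compute and a tool call to move; the robot and the scene stay as the last step left them, time stands still between calls to the robot, and variables do not carry over. Pictures are saved under pics/ and viewed, at most 14 in all, crops included, and the job is handed in when it is done.

Besides the shell and the picture viewer there is one more tool, called as name(argument=value, ...), one argument or row to a line, values as JSON. servo_tool: Moves the arm, as the interface text tells. Shift numbers are shares of 0.08 m and turn numbers shares of 90 degrees, none past 1 either way. Its arguments: {"type":"object","properties":{"deltas":{"type":"array","items":{"type":"array","items":{"type":"number"}}},"force":{"type":"number"}},"required":["deltas"]}

```bash
ls; mkdir -p pics
python3 - <<'E'
from station import *
import cv2, numpy as np
np.set_printoptions(precision=4,suppress=True)
s=get_state();print(s)
print(nose_length if not callable(nose_length) else nose_length())
for n in ("scene","top"):
    r=read_camera(n);cv2.imwrite(f"pics/{n}0.png",r["img"][:,:,::-1])
    print(n,{k:v for k,v in r.items() if k!="img"})
E
```

```text
pics
{'clock': 0.0, 'q': array([-1.305 ,  0.2872,  1.5782, -0.    ,  1.2786, -0.15  ]), 'joint_velocities': array([ 0.0007, -0.0002,  0.0002,  0.0004,  0.0008,  0.0011]), 'joint_torque': array([  0.0001, -40.5976, -29.2626,  -0.0002,   0.0058,  -0.    ]), 'tcp_pos': array([ 0.2725, -0.6169,  0.2549]), 'eef_rot': array([ 0.9785,  0.2064, -0.0001, -0.0012]), 'ft_force': array([-0.2824,  0.7179, -0.0582]), 'torque': array([-0.0069,  0.0063,  0.0428]), 'grip_force': 0.0, 'finger_gap': 0.9965047189546976}
0.025
scene {'fx': 455.76678990305504, 'fy': 455.76678990305504, 'cx': 247.20940005048084, 'cy': 189.67670817355915, 'world_from_camera': array([[-0.8516,  0.3853, -0.3553,  0.0107],
       [-0.5239, -0.6049,  0.5997,  0.8912],
       [ 0.0161,  0.6969,  0.717 ,  1.0383],
       [ 0.    ,  0.    ,  0.    ,  1.    ]])}
top {'fx': 376.9203478918669, 'fy': 376.9203478918669, 'cx': 257.6126237282061, 'cy': 195.30915291745856, 'world_from_camera': array([[-0.0232,  0.9929, -0.1168,  0.3738],
       [-0.9997, -0.0241, -0.0069,  0.0839],
       [-0.0096,  0.1166,  0.9931,  1.013 ],
       [ 0.    ,  0.    ,  0.    ,  1.    ]])}
```

View pics/top0.png

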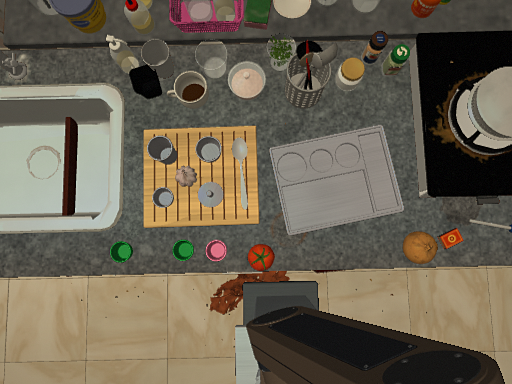

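View pics/scene0.png

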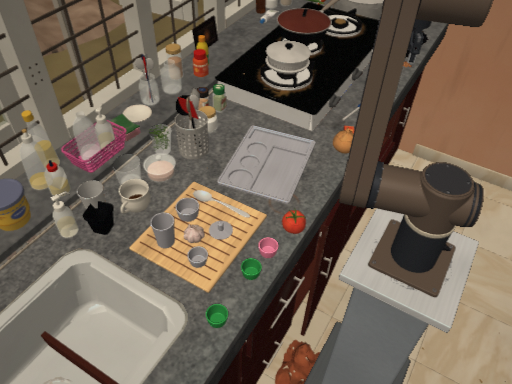

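The top view shows the board with tumbler (160,149), large bowl (208,149), small bowl (162,198), lid (210,194), spoon (240,165; bowl end at the back) and garlic (186,176). The tray is at about (337,178). Candidates for the small bowl: steel (162,198), green (121,251) and (183,250), pink (216,251). By its colour, I choose the steel one on the board. For the large bowl, the candidates are (208,149) and the tumbler (160,149). In the scene view the tall one is at (163,230), so (208,149) is the bowl.

Run:
```python
import cv2
a=cv2.imread("pics/top0.png")[118:234,138:264]
b=cv2.imread("pics/top0.png")[118:240,264:408]
cv2.imwrite("pics/crop_b.png",cv2.resize(a,None,fx=5,fy=5,interpolation=cv2.INTER_CUBIC))
cv2.imwrite("pics/crop_t.png",cv2.resize(b,None,fx=4.8,fy=4.8,interpolation=cv2.INTER_CUBIC))
```

```text
(no output)
```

View pics/crop_b.png

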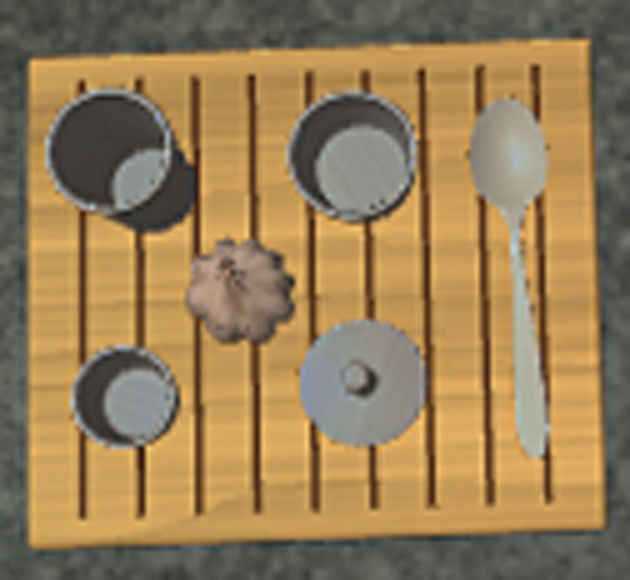

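View pics/crop_t.png

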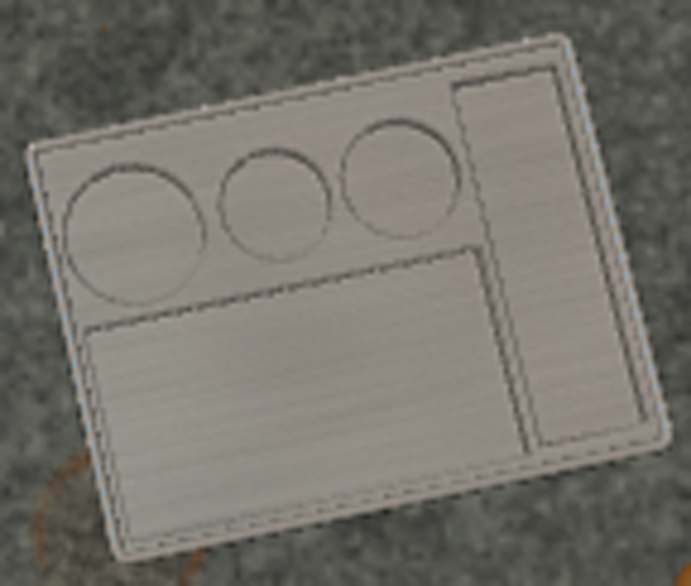

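The crops confirm the choices: tumbler, large bowl, small bowl and lid rims are centred at about (109,152), (352,155), (126,397) and (362,383) in the board crop. The spoon has its bowl end up. The tray slot is on the right.

```bash
cat > h.py <<'E'
import numpy as np, cv2
from scipy.spatial.transform import Rotation as R
from station import *
np.set_printoptions(precision=4,suppress=True)
def ray(cam,uv,T=None):
    T=cam["world_from_camera"] if T is None else T
    d=np.array([(uv[0]-cam["cx"])/cam["fx"],-(uv[1]-cam["cy"])/cam["fy"],-1.])
    return T[:3,3],T[:3,:3]@d
def plane(cam,uv,z,T=None):
    o,d=ray(cam,uv,T); return (o+d*(z-o[2])/d[2])
def wrist():
    s=get_state(); T=np.eye(4); T[:3,:3]=R.from_quat(s["eef_rot"]).as_matrix(); T[:3,3]=s["tcp_pos"]
    c=read_camera("wrist"); return c,T@c["hand_eye"]
def go(target,yaw=None):
    """shares to bring TCP to target; yaw = world angle (deg) of the tool's y axis, mod 180"""
    s=get_state(); M=R.from_quat(s["eef_rot"]).as_matrix()
    d=M.T@(np.array(target)-s["tcp_pos"])/0.08
    y=np.degrees(np.arctan2(M[1,1],M[0,1])); print("t",s["clock"],"tcp",s["tcp_pos"],"yaw_y",y,"shares",d)
    if yaw is not None: print("turn share",-(((yaw-y+90)%180)-90)/90)
E
python3 - <<'E'
from h import *
c=read_camera("top")
B=lambda u,v,z:plane(c,((u+.5)/5-.5+138,(v+.5)/5-.5+118),z)
Tt=lambda u,v,z:plane(c,((u+.5)/4.8-.5+264,(v+.5)/4.8-.5+118),z)
for n,a in dict(tumbler=(109.5,152,.102),large=(352.5,155.5,.052),small=(126,397,.046),lid=(362.5,383,.02),knob=(358,377,.049),sp_tip=(508,97,.018),sp_end=(535,458,.018),sp_mid=(518.5,285,.024),garlic=(240,290,.04)).items(): print(n,B(*a))
C=[Tt(*a,.012)[:2] for a in ((30,148),(567,35),(670,440),(120,558))]
ct=np.mean(C,0);yl=C[0]-C[1]+C[3]-C[2];xl=C[0]-C[3]+C[1]-C[2]
ang=np.arctan2(yl[1],yl[0])-np.pi/2;ang2=np.arctan2(xl[1],xl[0])
print("tray",ct,np.degrees([ang,ang2]),np.linalg.norm(yl)/2,np.linalg.norm(xl)/2)
# anchor by wells (rim z .012) + slot corners
W=np.array([[.058,.108],[.058,.026],[.058,-.046],[.104,-.087],[.104,-.147],[-.104,-.087],[-.104,-.147]])
P=np.array([Tt(*a,.012)[:2] for a in ((135,235),(275,206),(401,179),(455,86),(556,68),(540,447),(643,420))])
Wm,Pm=W.mean(0),P.mean(0);U,S,V=np.linalg.svd((P-Pm).T@(W-Wm));Q=U@V;print("fit",np.degrees(np.arctan2(Q[1,0],Q[0,0])),Pm-Q@Wm)
print("res",P-(Pm+(W-Wm)@Q.T))
t=Pm-Q@Wm
for p in ((.058,.108),(.058,.026),(.058,-.046),(0,-.117)): print(p,t+Q@p)
E
```

```text
tumbler [0.6048 0.3304 0.102 ]
large [0.6124 0.2169 0.052 ]
small [0.4891 0.3361 0.046 ]
lid [0.4966 0.2169 0.02  ]
knob [0.4962 0.2153 0.049 ]
sp_tip [0.651 0.137 0.018]
sp_end [0.4547 0.1261 0.018 ]
sp_mid [0.5467 0.1329 0.024 ]
garlic [0.5448 0.2781 0.04  ]
tray [ 0.5318 -0.12  ] [10.6853 10.4974] 0.3115287597701467 0.23556246983144202
fit 10.294657108607623 [ 0.5301 -0.1185]
res [[-0.0005 -0.001 ]
 [-0.0006  0.0005]
 [ 0.0002 -0.0001]
 [ 0.0005 -0.0012]
 [-0.0013  0.0002]
 [-0.0006  0.0002]
 [ 0.0023  0.0015]]
(0.058, 0.108) [ 0.5679 -0.0019]
(0.058, 0.026) [ 0.5825 -0.0826]
(0.058, -0.046) [ 0.5954 -0.1534]
(0, -0.117) [ 0.551  -0.2337]
```

servo_tool(
  deltas=[
    [0.4,-0.4,0,0,85],
    [0.7,-0.7,0,0,85],
    [1,-1,0,0,85],
    [1,-1,0,0,85],
  ],
  force=30,
)

```text
clock: 0.48
tcp_pos: [0.3154, -0.5068, 0.2553]
eef_rot: [0.978, 0.208, 0.0, -0.002]
ft_force: [-0.7, -0.3, -0.3]
finger_gap: 0.995
grip_force: 0.0
```

servo_tool(
  deltas=[
    [0.4,-0.4,0,0,85],
    [0.7,-0.7,0,0,85],
    [1,-1,0,0,85],
  ],
)

```text
clock: 0.73
tcp_pos: [0.3545, -0.4051, 0.2559]
eef_rot: [0.979, 0.206, -0.0, -0.0]
ft_force: [0.3, -0.5, 0.4]
finger_gap: 0.995
grip_force: 0.0
```

servo_tool(
  deltas=[
    [0.4,-0.4,0,0,85],
    [0.7,-0.7,0,0,85],
    [1,-1,0,0,85],
  ],
)

```text
clock: 0.98
tcp_pos: [0.3956, -0.2993, 0.2562]
eef_rot: [0.978, 0.206, 0.0, -0.0]
ft_force: [0.2, -0.3, 0.2]
finger_gap: 0.997
grip_force: 0.0
```

servo_tool(
  deltas=[
    [0.4,-0.4,0,0,85],
    [0.7,-0.7,0,0,85],
    [1,-1,0,0,85],
  ],
)

```text
clock: 1.23
tcp_pos: [0.4365, -0.1938, 0.2564]
eef_rot: [0.978, 0.206, 0.0, 0.0]
ft_force: [0.5, -0.8, 0.1]
finger_gap: 0.997
grip_force: 0.0
```

servo_tool(
  deltas=[
    [0.4,-0.4,0,0,85],
    [0.7,-0.7,0,0,85],
    [1,-1,0,0,85],
  ],
)

```text
clock: 1.48
tcp_pos: [0.4775, -0.0882, 0.2564]
eef_rot: [0.978, 0.207, 0.0, 0.0]
ft_force: [0.8, -0.3, 0.5]
finger_gap: 0.993
grip_force: 0.0
```

servo_tool(
  deltas=[
    [0.4,-0.4,0,0,85],
    [0.7,-0.7,0,0,85],
    [1,-1,0,0,85],
  ],
)

```text
clock: 1.73
tcp_pos: [0.5185, 0.0175, 0.2564]
eef_rot: [0.978, 0.207, 0.0, 0.0]
ft_force: [0.9, -0.4, 1.2]
finger_gap: 0.993
grip_force: 0.0
```

servo_tool(
  deltas=[
    [0.4,-0.4,0,0,85],
    [0.7,-0.7,0,0,85],
    [1,-1,0,0,85],
    [1,-1,0,0,85],
  ],
)

```text
clock: 2.07
tcp_pos: [0.5601, 0.1255, 0.2561]
eef_rot: [0.978, 0.209, 0.001, -0.001]
ft_force: [-1.4, 0.4, 0.1]
finger_gap: 0.998
grip_force: 0.0
```

Run:
```python
from h import *
go((.612,.217,.2),10)
c,T=wrist(); cv2.imwrite("pics/w1.png",c["img"][:,:,::-1]); print(T,{k:c[k] for k in c if k!="img"})
```

```text
t 2.0667 tcp [0.5601 0.1255 0.2561] yaw_y -65.898216396689 shares [ 1.0586 -0.7777  0.7044]
turn share -0.8433135155187668
[[ 0.4082  0.874   0.2637  0.6275]
 [-0.9129  0.3911  0.1169  0.1549]
 [-0.001  -0.2884  0.9575  0.3745]
 [ 0.      0.      0.      1.    ]] {'fx': 300.50360008109186, 'fy': 300.50360008109186, 'cx': 257.53630537674746, 'cy': 190.74459113490278, 'hand_eye': array([[-0.0002,  0.957 ,  0.29  ,  0.0737],
       [ 1.    ,  0.0004, -0.0004,  0.0005],
       [-0.0005,  0.29  , -0.957 , -0.1183],
       [ 0.    ,  0.    ,  0.    ,  1.    ]])}
```

View pics/w1.png

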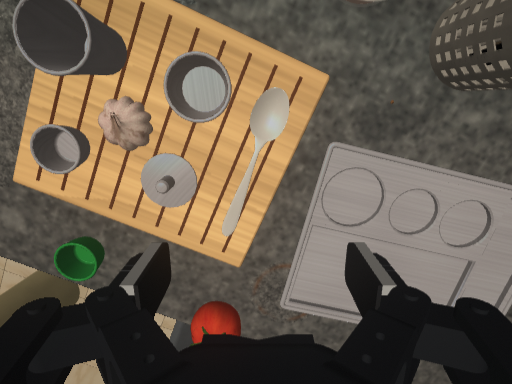

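The wrist picture shows the rims of large bowl (197,87), lid (169,180), small bowl (60,149) and tumbler (52,35). The wells are at (352,196), (413,211) and (465,223), and the spoon runs from (274,88) to (228,234).

Run:
```python
from h import *
c,T=wrist()
for n,a in dict(large=(197.5,87,.052),lid=(169,180,.02),small=(60,149,.046),tumbler=(52,35,.102),w1=(352,196,.012),w2=(413,211,.012),w3=(465,223,.012),tip=(274,88,.018),end=(228,235,.018)).items(): print(n,plane(c,a[:2],a[2],T))
```

```text
large [0.6133 0.2134 0.052 ]
lid [0.4974 0.2131 0.02  ]
small [0.4916 0.3292 0.046 ]
tumbler [0.6046 0.3269 0.102 ]
w1 [ 0.569 -0.004  0.012]
w2 [ 0.5833 -0.0856  0.012 ]
w3 [ 0.5967 -0.1565  0.012 ]
tip [0.6459 0.141  0.018 ]
end [0.458  0.1193 0.018 ]
```

servo_tool(
  deltas=[
    [0.3,-0.2,0.1,-0.079,85],
    [0.6,-0.4,0.2,-0.158,85],
    [0.8,-0.6,0.4,-0.237,85],
    [1,-0.75,0.6,-0.316,85],
    [1,-0.75,0.6,-0.395,85],
    [1,-0.75,0.6,-0.474,85],
    [1,-0.75,0.6,-0.553,85],
    [1,-0.75,0.6,-0.632,85],
    [1,-0.75,0.6,-0.711,85],
    [1,-0.75,0.6,-0.79,85],
  ],
)

```text
clock: 3.0
tcp_pos: [0.6078, 0.2062, 0.2082]
eef_rot: [0.675, 0.738, -0.0, 0.0]
ft_force: [-0.8, 0.0, 0.5]
finger_gap: 1.0
grip_force: 0.0
```

Run:
```python
from h import *
go((.613,.215,.042),10.5)
```

```text
t 3.0 tcp [0.6078 0.2062 0.2082] yaw_y 5.155357972358954 shares [0.1043 0.0751 2.077 ]
turn share -0.059384911418233814
```

servo_tool(
  deltas=[
    [0.1,0.07,0.3,-0.06,85],
    [0.1,0.07,0.65,-0.06,85],
    [0.1,0.07,1,-0.06,85],
  ],
)

```text
clock: 3.25
tcp_pos: [0.6136, 0.2151, 0.1286]
eef_rot: [0.641, 0.767, 0.001, 0.001]
ft_force: [-0.2, -0.4, -1.4]
finger_gap: 0.995
grip_force: 0.0
```

servo_tool(
  deltas=[
    [0,0,0.3,0,85],
    [0,0,0.6,0,85],
    [0,0,0.9,0,85],
    [0,0,1,0,85],
    [0,0,1,0,85],
  ],
)

```text
clock: 3.67
tcp_pos: [0.6106, 0.2148, 0.0452]
eef_rot: [0.641, 0.767, -0.003, -0.002]
ft_force: [0.6, 0.3, 0.4]
finger_gap: 0.994
grip_force: 0.0
```

servo_tool(
  deltas=[
    [0,0,0.08,0,75],
    [0,0,0.08,0,60],
    [0,0,0.08,0,55],
    [0,0,0.08,0,55],
    [0,0,0.08,0,55],
    [0,0,0.08,0,55],
  ],
  force=30,
)

```text
clock: 4.17
tcp_pos: [0.6132, 0.2169, 0.0431]
eef_rot: [0.641, 0.768, 0.001, 0.001]
ft_force: [-0.5, -0.7, 1.6]
finger_gap: 0.763
grip_force: 33.4
```

servo_tool(
  deltas=[
    [0,0,-0.3,0,55],
    [0,0,-0.6,0,55],
    [0,0,-0.9,0,55],
    [0,0,-1,0,55],
  ],
)

```text
clock: 4.5
tcp_pos: [0.6147, 0.2173, 0.1264]
eef_rot: [0.641, 0.768, 0.003, 0.002]
ft_force: [1.0, -0.0, 0.1]
finger_gap: 0.762
grip_force: 33.8
```

servo_tool(
  deltas=[
    [-0.3,0,0,0,55],
    [-0.6,-0.2,0,0,55],
    [-0.9,-0.4,0,0,55],
  ],
)

```text
clock: 4.75
tcp_pos: [0.5939, 0.1397, 0.1217]
eef_rot: [0.64, 0.768, 0.0, 0.0]
ft_force: [0.3, -1.1, -1.2]
finger_gap: 0.761
grip_force: 33.8
```

servo_tool(
  deltas=[
    [-0.3,-0.1,0,0,55],
    [-0.6,-0.2,0,0,55],
    [-0.9,-0.4,0,0,55],
  ],
)

```text
clock: 5.0
tcp_pos: [0.5755, 0.0625, 0.1216]
eef_rot: [0.64, 0.768, 0.0, 0.0]
ft_force: [0.2, -0.4, -1.0]
finger_gap: 0.766
grip_force: 33.8
```

servo_tool(
  deltas=[
    [-0.3,-0.1,0,0,55],
    [-0.6,-0.2,0,0,55],
    [-0.8,-0.24,0,0,55],
    [-0.8,-0.24,0,0,55],
    [-0.8,-0.24,0,0,55],
  ],
)

```text
clock: 5.42
tcp_pos: [0.5677, -0.0033, 0.1214]
eef_rot: [0.641, 0.767, -0.0, -0.0]
ft_force: [-1.0, -0.1, -1.4]
finger_gap: 0.765
grip_force: 33.8
```

Run:
```python
from h import *
go((.5685,-.002,.034),10.5); print(get_state()["finger_gap"])
c,T=wrist(); cv2.imwrite("pics/w2.png",c["img"][:,:,::-1])
```

```text
t 5.4167 tcp [ 0.5677 -0.0033  0.1214] yaw_y 10.213897295580574 shares [0.0138 0.0139 1.0925]
turn share -0.003178918937993558
0.7649287368845322
```

View pics/w2.png

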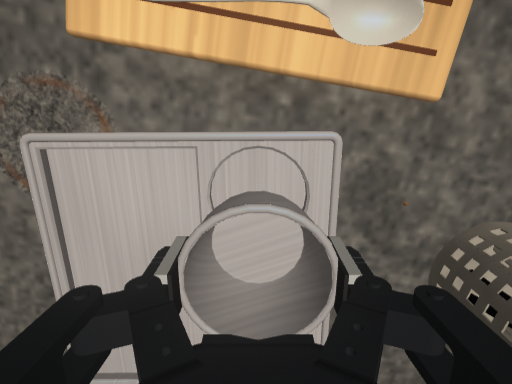

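servo_tool(
  deltas=[
    [0,0,0.3,0,55],
    [0,0,0.6,0,55],
    [0,0,0.9,0,55],
    [0,0,1,0,55],
    [0,0,1,0,55],
  ],
)

```text
clock: 5.88
tcp_pos: [0.5657, -0.0013, 0.039]
eef_rot: [0.64, 0.768, -0.002, -0.003]
ft_force: [0.1, -0.3, -0.8]
finger_gap: 0.765
grip_force: 33.8
```

servo_tool(
  deltas=[
    [0,0,0.04,0,55],
    [0,0,0.08,0,55],
    [0,0,0.08,0,55],
    [0,0,0.08,0,72],
    [0,0,0.08,0,85],
    [0,0,0.08,0,85],
    [0,0,0.08,0,85],
  ],
)

```text
clock: 6.47
tcp_pos: [0.5685, -0.003, 0.0362]
eef_rot: [0.641, 0.768, 0.0, 0.001]
ft_force: [0.6, 0.9, -0.9]
finger_gap: 0.998
grip_force: 0.0
```

servo_tool(
  deltas=[
    [0,0,-0.3,0,85],
    [0,0,-0.6,0,85],
    [0,0,-0.9,0,85],
    [0,0,-1,0,85],
    [0,0,-1,0,85],
  ],
)

```text
clock: 6.88
tcp_pos: [0.57, -0.0033, 0.1186]
eef_rot: [0.641, 0.768, 0.002, 0.003]
ft_force: [1.2, 0.1, 0.5]
finger_gap: 0.995
grip_force: 0.0
```

Run:
```python
from h import *
go((.497,.215,.14),10.5)
c,T=wrist(); cv2.imwrite("pics/w3.png",c["img"][:,:,::-1])
r=read_camera("top"); cv2.imwrite("pics/top3.png",cv2.resize(r["img"][118:234,138:408,::-1],None,fx=2.9,fy=2.9,interpolation=cv2.INTER_CUBIC))
```

```text
t 6.8833 tcp [ 0.57   -0.0033  0.1186] yaw_y 10.318796258164173 shares [ 2.847  -0.4077 -0.276 ]
turn share -0.0020133749092870012
```

View pics/w3.png

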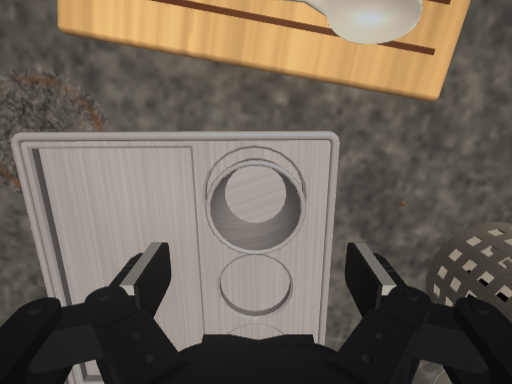

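servo_tool(
  deltas=[
    [0.3,0,-0.1,0,60],
    [0.6,-0.1,-0.25,0,40],
    [1,-0.2,-0.25,0,40],
  ],
)

```text
clock: 7.23
tcp_pos: [0.5382, 0.0726, 0.1354]
eef_rot: [0.642, 0.767, -0.0, 0.0]
ft_force: [-0.0, 1.1, 0.9]
finger_gap: 0.598
grip_force: 0.0
```

servo_tool(
  deltas=[
    [0.3,0,0,0,40],
    [0.6,-0.1,0,0,40],
    [1,-0.2,0,0,40],
  ],
)

```text
clock: 7.48
tcp_pos: [0.5064, 0.149, 0.1333]
eef_rot: [0.641, 0.767, -0.001, -0.001]
ft_force: [1.0, -0.3, 0.4]
finger_gap: 0.467
grip_force: 0.0
```

servo_tool(
  deltas=[
    [0.3,0,0,0,40],
    [0.5,0,0,0,40],
    [0.5,0,0,0,40],
    [0.5,0,0,0,40],
  ],
)

```text
clock: 7.82
tcp_pos: [0.4994, 0.1884, 0.1336]
eef_rot: [0.64, 0.768, -0.001, -0.001]
ft_force: [0.2, -0.2, -0.7]
finger_gap: 0.473
grip_force: 0.0
```

Run:
```python
from h import *
go((.497,.215,.14),10.5)
c,T=wrist(); cv2.imwrite("pics/w4.png",c["img"][:,:,::-1])
```

```text
t 7.8167 tcp [0.4994 0.1884 0.1336] yaw_y 10.433849042509205 shares [ 0.332   0.0301 -0.0806]
turn share -0.000735010638786567
```

View pics/w4.png

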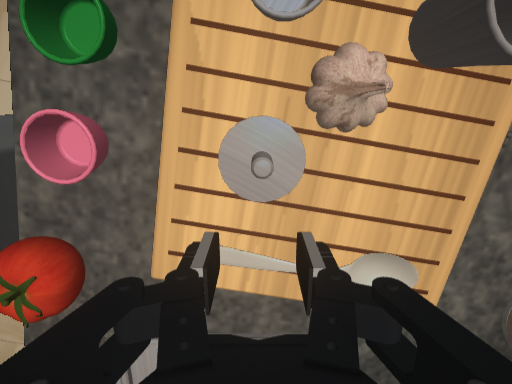

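Run:
```python
from h import *
c,T=wrist()
print("lid",plane(c,(262,158.5),.02,T),plane(c,(262,162),.049,T))
T3=np.eye(4);T3[:3,:3]=R.from_quat([.641,.768,.002,.003]).as_matrix();T3[:3,3]=[.57,-.0033,.1186]
print("bowl",plane(c,(255.5,206),.043,T3@c["hand_eye"]))
go((.4985,.214,.14))
```

```text
lid [0.4977 0.2171 0.02  ] [0.4969 0.2201 0.049 ]
bowl [ 0.5686 -0.0001  0.043 ]
t 7.9167 tcp [0.5002 0.1874 0.1342] yaw_y 10.302333834924411 shares [ 0.3304  0.0379 -0.0721]
```

servo_tool(
  deltas=[
    [0.2,0.01,0.1,0,40],
    [0.37,0.01,0.4,0,40],
    [0.37,0.01,0.7,0,40],
    [0.37,0.01,1,0,40],
    [0.37,0.01,1,0,40],
  ],
)

```text
clock: 8.33
tcp_pos: [0.4925, 0.2155, 0.0502]
eef_rot: [0.641, 0.767, -0.004, -0.003]
ft_force: [0.1, -0.7, -0.1]
finger_gap: 0.469
grip_force: 0.0
```

servo_tool(
  deltas=[
    [0,0,0,0,30],
    [0,0,0,0,20],
    [0,0,0,0,10],
    [0,0,0,0,5],
    [0,0,0,0,5],
    [0,0,0,0,5],
    [0,0,0,0,5],
  ],
  force=40,
)

```text
clock: 8.92
tcp_pos: [0.4973, 0.2175, 0.0571]
eef_rot: [0.641, 0.768, 0.001, 0.001]
ft_force: [-0.7, -2.4, 5.5]
finger_gap: 0.159
grip_force: 40.0
```

Run:
```python
from h import *
go((.497,.215,.14),10.5)
c,T=wrist(); cv2.imwrite("pics/w5.png",c["img"][60:330,100:420,::-1])
```

```text
t 8.9167 tcp [0.4973 0.2175 0.0571] yaw_y 10.33863408861568 shares [-0.0299 -0.0068 -1.0364]
turn share -0.0017929545709369184
```

View pics/w5.png

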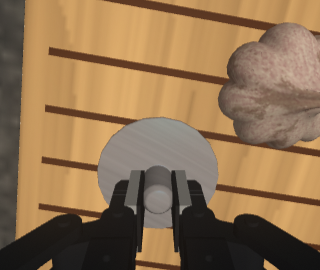

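servo_tool(
  deltas=[
    [0,0,-0.3,0,5],
    [0,0,-0.6,0,5],
    [0,0,-0.9,0,5],
    [0,0,-1,0,5],
    [0,0,-1,0,5],
  ],
)

```text
clock: 9.38
tcp_pos: [0.4977, 0.2179, 0.1381]
eef_rot: [0.641, 0.768, 0.002, 0.002]
ft_force: [0.2, 0.1, -1.7]
finger_gap: 0.161
grip_force: 39.4
```

Run:
```python
from h import *
go((.5686,-.0015,.14),10.5)
r=read_camera("top"); a=cv2.resize(r["img"][118:234,184:340,::-1],None,fx=5,fy=5,interpolation=cv2.INTER_CUBIC)
cv2.imwrite("pics/top5.png",a)
```

```text
t 9.3833 tcp [0.4977 0.2179 0.1381] yaw_y 10.328542676959103 shares [-2.8573  0.3802 -0.0236]
turn share -0.0019050813671210815
```

View pics/top5.png

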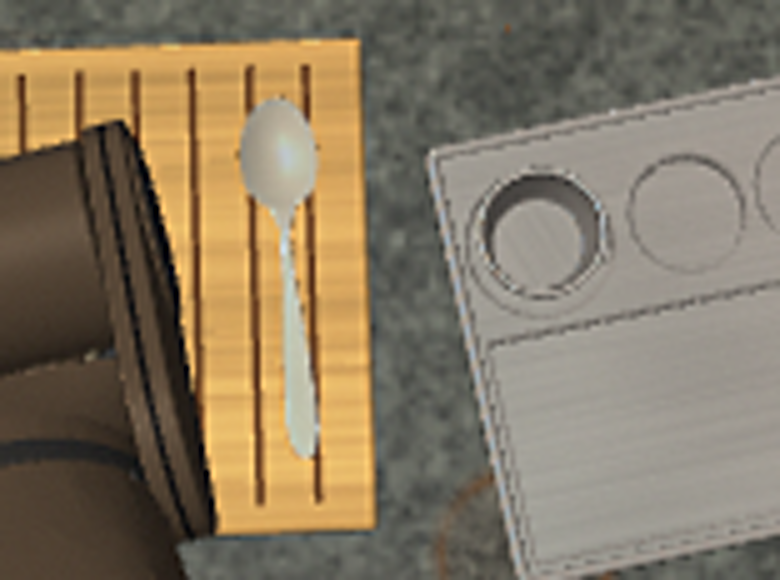

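The bowl sits in its well with its rim centred at crop pixel (545,233). The spoon is undisturbed.

Run:
```python
from h import *
r=read_camera("top"); print(plane(r,(292.7,164.3),.043))
go((.5695,-.001,.14),10.5)
```

```text
[ 0.5673 -0.003   0.043 ]
t 9.4833 tcp [0.4955 0.2173 0.1346] yaw_y 10.32295679350558 shares [-2.8507  0.4204 -0.0686]
turn share -0.00196714673882686
```

servo_tool(
  deltas=[
    [-0.3,0,0,0,5],
    [-0.6,0.1,0,0,5],
    [-1,0.15,0,0,5],
  ],
)

```text
clock: 9.73
tcp_pos: [0.521, 0.141, 0.133]
eef_rot: [0.64, 0.769, -0.001, -0.002]
ft_force: [0.4, -0.1, -0.4]
finger_gap: 0.165
grip_force: 39.3
```

servo_tool(
  deltas=[
    [-0.3,0,0,0,5],
    [-0.6,0.1,0,0,5],
    [-1,0.15,0,0,5],
  ],
)

```text
clock: 9.98
tcp_pos: [0.5472, 0.064, 0.1328]
eef_rot: [0.64, 0.768, -0.001, -0.002]
ft_force: [0.4, 0.6, 0.1]
finger_gap: 0.164
grip_force: 39.3
```

servo_tool(
  deltas=[
    [-0.3,0,0,0,5],
    [-0.6,0.08,0,0,5],
    [-0.85,0.08,0,0,5],
    [-0.85,0.08,0,0,5],
    [-0.85,0.08,0,0,5],
    [-0.85,0.08,0,0,5],
  ],
)

```text
clock: 10.48
tcp_pos: [0.5657, -0.0008, 0.1337]
eef_rot: [0.641, 0.768, -0.001, -0.002]
ft_force: [0.2, 0.2, -0.4]
finger_gap: 0.163
grip_force: 39.3
```

Run:
```python
from h import *
go((.568,-.0012,.083),10.5)
```

```text
t 10.4833 tcp [ 0.5657 -0.0008  0.1337] yaw_y 10.314574651174473 shares [-0.0112  0.0287  0.6338]
turn share -0.0020602816536170266
```

servo_tool(
  deltas=[
    [0,0.02,0.2,0,5],
    [0,0.02,0.4,0,5],
    [0,0.02,0.5,0,5],
    [0,0.02,0.55,0,5],
    [0,0.02,0.6,0,5],
    [0,0.02,0.6,0,5],
    [0,0.02,0.6,0,5],
  ],
)

```text
clock: 11.07
tcp_pos: [0.5688, -0.0009, 0.0879]
eef_rot: [0.64, 0.768, 0.0, 0.0]
ft_force: [-0.5, 0.0, -0.2]
finger_gap: 0.161
grip_force: 39.3
```

servo_tool(
  deltas=[
    [0,0,0.02,0,5],
    [0,0,0.04,0,5],
    [0,0,0.04,0,5],
    [0,0,0.04,0,5],
  ],
)

```text
clock: 11.4
tcp_pos: [0.5686, -0.0012, 0.0845]
eef_rot: [0.641, 0.768, 0.0, 0.0]
ft_force: [-0.2, 0.3, -0.8]
finger_gap: 0.161
grip_force: 39.3
```

servo_tool(
  deltas=[
    [0,0,0.02,0,5],
    [0,0,0.03,0,5],
    [0,0,0.03,0,5],
    [0,0,0.03,0,5],
  ],
)

```text
clock: 11.73
tcp_pos: [0.569, -0.0013, 0.0833]
eef_rot: [0.641, 0.768, 0.0, 0.0]
ft_force: [-2.7, -0.4, 5.4]
finger_gap: 0.16
grip_force: 40.0
```

servo_tool(
  deltas=[
    [0,0,0,0,14],
    [0,0,0,0,20],
    [0,0,0,0,30],
    [0,0,0,0,30],
    [0,0,0,0,30],
  ],
)

```text
clock: 12.15
tcp_pos: [0.5684, -0.0011, 0.0817]
eef_rot: [0.641, 0.768, -0.0, -0.0]
ft_force: [0.1, 0.3, -0.4]
finger_gap: 0.352
grip_force: 0.0
```

servo_tool(
  deltas=[
    [0,0,-0.2,0,35],
    [0,0,-0.5,0,35],
    [0,0,-0.8,0,35],
    [0,0,-0.8,0,35],
  ],
)

```text
clock: 12.48
tcp_pos: [0.5717, -0.0017, 0.1513]
eef_rot: [0.641, 0.768, 0.002, 0.004]
ft_force: [1.1, 0.6, 1.2]
finger_gap: 0.409
grip_force: 0.0
```

Run:
```python
from h import *
go((.4905,.333,.14),30)
c,T=wrist(); r=read_camera("scene")
a=cv2.resize(r["img"][110:280,130:320,::-1],(447,400),interpolation=cv2.INTER_CUBIC)
b=cv2.resize(c["img"][100:384,130:380,::-1],(352,400))
cv2.imwrite("pics/c6.png",np.hstack([a,b]))
```

```text
t 12.4833 tcp [ 0.5717 -0.0017  0.1513] yaw_y 10.329276664887988 shares [ 4.2978 -0.2494  0.1243]
turn share -0.21856359261235572
```

View pics/c6.png

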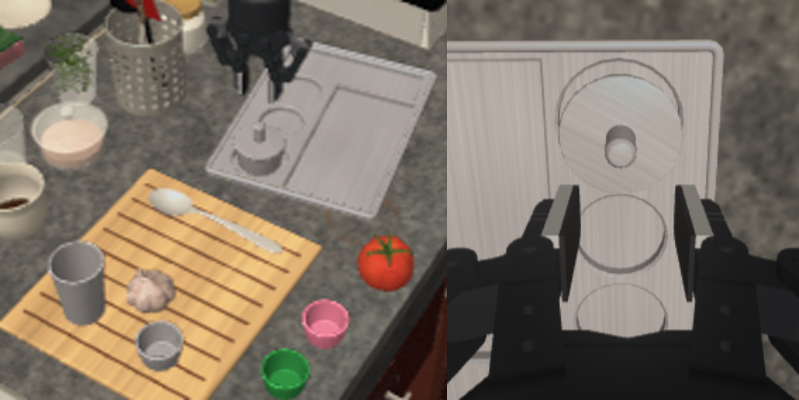

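servo_tool(
  deltas=[
    [0.4,0,0,0,35],
    [0.7,0,0,0,35],
    [1,0,0,0,35],
  ],
)

```text
clock: 12.83
tcp_pos: [0.5527, 0.0783, 0.1438]
eef_rot: [0.641, 0.768, -0.001, -0.001]
ft_force: [0.8, 0.4, -0.6]
finger_gap: 0.41
grip_force: 0.0
```

servo_tool(
  deltas=[
    [0.4,0,0,0,35],
    [0.7,0,0,0,35],
    [1,-0.1,0,0,35],
  ],
)

```text
clock: 13.08
tcp_pos: [0.5313, 0.1561, 0.1441]
eef_rot: [0.641, 0.768, -0.001, -0.001]
ft_force: [-0.2, -0.8, 0.5]
finger_gap: 0.413
grip_force: 0.0
```

servo_tool(
  deltas=[
    [0.4,0,0,0,50],
    [0.7,0,0,0,60],
    [1,-0.1,0,0,75],
  ],
)

```text
clock: 13.33
tcp_pos: [0.509, 0.2332, 0.1441]
eef_rot: [0.641, 0.768, -0.001, -0.001]
ft_force: [0.1, 0.8, 1.3]
finger_gap: 0.823
grip_force: 0.0
```

servo_tool(
  deltas=[
    [0.3,0,0,-0.07,78],
    [0.6,0,0,-0.14,78],
    [0.75,-0.1,0,-0.22,78],
    [0.75,-0.1,0,-0.22,78],
    [0.75,-0.1,0,-0.22,78],
  ],
)

```text
clock: 13.75
tcp_pos: [0.4899, 0.2897, 0.1441]
eef_rot: [0.499, 0.866, -0.001, -0.001]
ft_force: [0.5, 0.1, -0.0]
finger_gap: 0.915
grip_force: 0.0
```

Run:
```python
from h import *
go((.49,.333,.14),30)
c,T=wrist(); cv2.imwrite("pics/w7.png",c["img"][:,:,::-1]); np.save("T7.npy",T)
```

```text
t 13.75 tcp [0.4899 0.2897 0.1441] yaw_y 30.068755100594107 shares [0.4679 0.2729 0.0505]
turn share 0.0007639455621567019
```

View pics/w7.png

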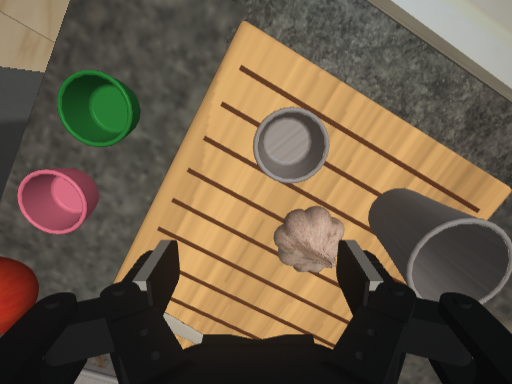

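The wrist view shows the steel small bowl's rim at (291,144), garlic (310,239), tumbler rim (459,264). The green and pink ones stay off the board.

Run:
```python
from h import *
c,_=wrist();T=np.load("T7.npy")
p=plane(c,(291,144.5),.046,T);print(p,plane(c,(459,264),.102,T))
go((p[0],p[1],.04),30)
```

```text
[0.489  0.3382 0.046 ] [0.6048 0.3318 0.102 ]
t 13.85 tcp [0.491  0.2889 0.1449] yaw_y 29.975428824501634 shares [0.5463 0.2889 1.3104]
turn share -0.00027301306109295514
```

servo_tool(
  deltas=[
    [0.3,0.1,0,0,78],
    [0.53,0.28,0.2,0,78],
    [0.53,0.28,0.4,0,78],
    [0.53,0.28,0.4,0,78],
  ],
)

```text
clock: 14.18
tcp_pos: [0.4878, 0.3364, 0.1103]
eef_rot: [0.5, 0.866, -0.003, -0.002]
ft_force: [-0.9, 0.3, -1.1]
finger_gap: 0.911
grip_force: 0.0
```

servo_tool(
  deltas=[
    [0,0,0.3,0,78],
    [0,0,0.6,0,78],
    [0,0,0.82,0,78],
    [0,0,0.82,0,78],
    [0,0,0.82,0,78],
  ],
)

```text
clock: 14.6
tcp_pos: [0.489, 0.3363, 0.0477]
eef_rot: [0.5, 0.866, -0.001, -0.001]
ft_force: [0.3, -0.2, 0.4]
finger_gap: 0.914
grip_force: 0.0
```

servo_tool(
  deltas=[
    [0,0,0,0,65],
    [0,0,0,0,50],
    [0,0,0,0,40],
    [0,0,0,0,40],
    [0,0,0,0,40],
    [0,0,0,0,40],
    [0,0,0,0,40],
  ],
  force=30,
)

```text
clock: 15.18
tcp_pos: [0.4909, 0.338, 0.0508]
eef_rot: [0.499, 0.867, 0.001, 0.001]
ft_force: [-0.6, -1.4, 5.8]
finger_gap: 0.596
grip_force: 31.8
```

servo_tool(
  deltas=[
    [0,0,-0.3,0,40],
    [0,0,-0.6,0,40],
    [0,0,-1,0,40],
    [0,0,-1,0,40],
  ],
)

```text
clock: 15.52
tcp_pos: [0.4929, 0.3396, 0.1357]
eef_rot: [0.499, 0.867, 0.005, 0.004]
ft_force: [1.0, 1.2, 0.2]
finger_gap: 0.6
grip_force: 31.8
```

servo_tool(
  deltas=[
    [-0.3,-0.1,0,0,40],
    [-0.6,-0.2,0,0,40],
    [-1,-0.32,0,0,40],
  ],
)

```text
clock: 15.77
tcp_pos: [0.5068, 0.2559, 0.1287]
eef_rot: [0.498, 0.867, 0.001, 0.0]
ft_force: [1.6, -0.6, -0.5]
finger_gap: 0.604
grip_force: 31.8
```

servo_tool(
  deltas=[
    [-0.3,-0.1,0,0,40],
    [-0.6,-0.2,0,0,40],
    [-1,-0.32,0,0,40],
  ],
)

```text
clock: 16.02
tcp_pos: [0.5249, 0.1731, 0.1283]
eef_rot: [0.499, 0.867, 0.0, -0.0]
ft_force: [0.2, 0.7, -0.4]
finger_gap: 0.601
grip_force: 31.8
```

servo_tool(
  deltas=[
    [-0.3,-0.1,0,0,40],
    [-0.6,-0.2,0,0,40],
    [-1,-0.32,0,0,40],
  ],
)

```text
clock: 16.27
tcp_pos: [0.5429, 0.091, 0.1282]
eef_rot: [0.499, 0.867, 0.0, -0.0]
ft_force: [0.6, -0.1, -0.5]
finger_gap: 0.6
grip_force: 31.8
```

servo_tool(
  deltas=[
    [-0.3,-0.1,0,0,40],
    [-0.6,-0.2,0,0,40],
    [-1,-0.32,0,0,40],
  ],
)

```text
clock: 16.52
tcp_pos: [0.5609, 0.009, 0.1282]
eef_rot: [0.499, 0.867, 0.0, -0.0]
ft_force: [0.2, 0.0, -0.1]
finger_gap: 0.604
grip_force: 31.8
```

servo_tool(
  deltas=[
    [-0.3,-0.1,0,0,40],
    [-0.6,-0.2,0,0,40],
    [-1,-0.32,0,0,40],
  ],
)

```text
clock: 16.77
tcp_pos: [0.5789, -0.073, 0.1281]
eef_rot: [0.499, 0.867, 0.0, -0.0]
ft_force: [1.5, -0.3, -1.1]
finger_gap: 0.603
grip_force: 31.8
```

servo_tool(
  deltas=[
    [-0.13,-0.03,0,0.07,40],
    [-0.13,-0.03,0,0.14,40],
    [-0.13,-0.03,0,0.217,40],
    [-0.13,-0.03,0,0.217,40],
    [-0.13,-0.03,0,0.217,40],
  ],
)

```text
clock: 17.18
tcp_pos: [0.5823, -0.0827, 0.1281]
eef_rot: [0.638, 0.77, 0.0, -0.0]
ft_force: [-0.6, -0.2, -1.0]
finger_gap: 0.599
grip_force: 31.8
```

Run:
```python
from h import *
go((.583,-.083,.042),10.4)
c,T=wrist(); cv2.imwrite("pics/w8.png",c["img"][:,:,::-1])
```

```text
t 17.1833 tcp [ 0.5823 -0.0827  0.1281] yaw_y 10.76226846910607 shares [-0.0052  0.0086  1.0768]
turn share 0.004025205212289665
```

View pics/w8.png

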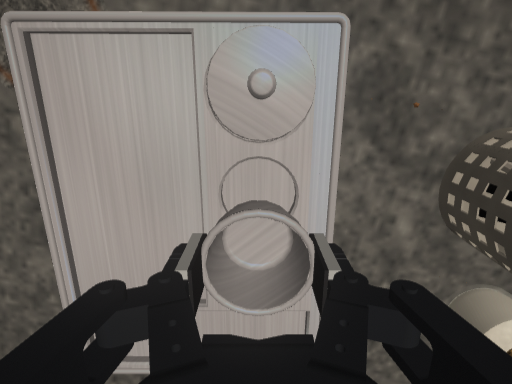

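The small bowl hangs centred over its well (258,190), and the lid sits level at (261,83).

servo_tool(
  deltas=[
    [0,0,0.3,0,40],
    [0,0,0.6,0,40],
    [0,0,0.9,0,40],
    [0,0,1,0,40],
    [0,0,1,0,40],
  ],
)

```text
clock: 17.65
tcp_pos: [0.5803, -0.0818, 0.0455]
eef_rot: [0.638, 0.77, -0.001, -0.003]
ft_force: [-0.7, -0.4, -0.9]
finger_gap: 0.601
grip_force: 31.8
```

servo_tool(
  deltas=[
    [0,0,0.04,0,40],
    [0,0,0.06,0,40],
    [0,0,0.06,0,40],
    [0,0,0.06,0,58],
    [0,0,0.06,0,78],
    [0,0,0.06,0,78],
    [0,0,0.06,0,78],
  ],
)

```text
clock: 18.23
tcp_pos: [0.5828, -0.0829, 0.0441]
eef_rot: [0.639, 0.769, 0.0, 0.001]
ft_force: [-0.2, 0.5, -0.4]
finger_gap: 0.91
grip_force: 0.0
```

servo_tool(
  deltas=[
    [0,0,-0.3,0,78],
    [0,0,-0.6,0,78],
    [0,0,-1,0,78],
    [0,0,-1,0,78],
  ],
)

```text
clock: 18.57
tcp_pos: [0.5864, -0.084, 0.1307]
eef_rot: [0.639, 0.769, 0.002, 0.006]
ft_force: [1.3, -1.0, 0.9]
finger_gap: 0.917
grip_force: 0.0
```

servo_tool(
  deltas=[
    [0,0,-0.3,0,50],
    [0,0,-0.3,0,40],
    [0,0,-0.3,0,30],
  ],
)

```text
clock: 18.82
tcp_pos: [0.5834, -0.0831, 0.1489]
eef_rot: [0.639, 0.769, 0.001, 0.002]
ft_force: [-1.4, 1.3, 0.0]
finger_gap: 0.503
grip_force: 0.0
```

Run:
```python
from h import *
go((.5528,.13,.15),93)
c,T=wrist(); cv2.imwrite("pics/w9.png",c["img"][:,:,::-1])
# spoon from top camera: bright low-saturation blob on the board
r=read_camera("top"); hsv=cv2.cvtColor(r["img"],cv2.COLOR_RGB2HSV)
m=((hsv[...,1]<70)&(hsv[...,2]>120)).astype(np.uint8); m[:130]=0; m[216:]=0; m[:,:228]=0; m[:,252:]=0
n,l,st,ce=cv2.connectedComponentsWithStats(m); i=1+np.argmax(st[1:,4]); print(st[i])
ys,xs=np.where(l==i); P=np.array([plane(r,(x,y),.02)[:2] for x,y in zip(xs,ys)])
w,V=np.linalg.eigh(np.cov(P.T)); v=V[:,1]*np.sign(V[0,1]); t=(P-P.mean(0))@v; print("spoon ang",np.degrees(np.arctan2(v[1],v[0])),"ends",P.mean(0)+v*t.min(),P.mean(0)+v*t.max(),np.ptp(t))
```

```text
t 18.8167 tcp [ 0.5834 -0.0831  0.1489] yaw_y 10.593053581083375 shares [ 2.6891  0.1137 -0.0187]
turn share -0.9156327379879624
[232 138  16  71 469]
spoon ang 4.147060777568477 ends [0.4573 0.1259] [0.6481 0.1398] 0.19126933992043
```

servo_tool(
  deltas=[
    [0.4,0,0,0,30],
    [0.7,0,0,0,30],
    [1,0,0,0,30],
  ],
)

```text
clock: 19.17
tcp_pos: [0.5664, -0.0034, 0.1454]
eef_rot: [0.639, 0.769, -0.001, -0.001]
ft_force: [0.6, -0.2, 0.7]
finger_gap: 0.35
grip_force: 0.0
```

servo_tool(
  deltas=[
    [0.4,0,0,0,30],
    [0.7,0,0,0,30],
    [1,0.1,0,0,30],
  ],
)

```text
clock: 19.42
tcp_pos: [0.5585, 0.0772, 0.1451]
eef_rot: [0.639, 0.769, -0.001, -0.002]
ft_force: [1.3, 0.1, 0.7]
finger_gap: 0.355
grip_force: 0.0
```

servo_tool(
  deltas=[
    [0.3,0,0,-0.079,30],
    [0.5,0,0,-0.158,30],
    [0.69,0,0,-0.237,30],
    [0.69,0,0,-0.316,30],
    [0.69,0,0,-0.395,30],
    [0.69,0,0,-0.474,30],
    [0.69,0,0,-0.553,30],
    [0.69,0,0,-0.632,30],
    [0.69,0,0,-0.711,30],
    [0.69,0,0,-0.79,30],
  ],
)

```text
clock: 20.25
tcp_pos: [0.5497, 0.1301, 0.1454]
eef_rot: [0.069, 0.998, -0.0, -0.002]
ft_force: [-0.3, 0.7, -0.0]
finger_gap: 0.344
grip_force: 0.0
```

servo_tool(
  deltas=[
    [0,0,0,-0.07,30],
    [0,0,0,-0.136,30],
    [0,0,0,-0.136,30],
    [0,0,0,-0.136,30],
  ],
)

```text
clock: 20.58
tcp_pos: [0.55, 0.1301, 0.146]
eef_rot: [-0.033, 0.999, -0.0, -0.001]
ft_force: [0.5, 0.3, -0.6]
finger_gap: 0.353
grip_force: 0.0
```

Run:
```python
from h import *
go((.556,.1328,.05),94)
c,T=wrist(); cv2.imwrite("pics/w10.png",c["img"][:,:,::-1]); np.save("T10.npy",T)
```

```text
t 20.5833 tcp [0.55   0.1301 0.146 ] yaw_y 93.78024154047776 shares [-0.0807  0.0281  1.1995]
turn share -0.0024417606613582167
```

View pics/w10.png

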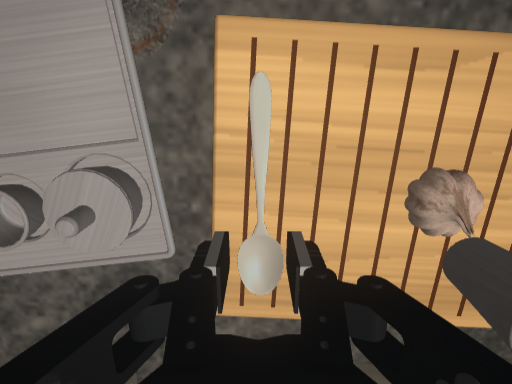

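Run:
```python
from h import *
c,_=wrist();T=np.load("T10.npy")
e=plane(c,(260,73),.018,T);t=plane(c,(261.5,294),.018,T);print(e,t,np.hypot(*(t-e)[:2]),np.degrees(np.arctan2((t-e)[1],(t-e)[0])),(e+t)/2)
for v in (150,170): print(plane(c,(260.5,v),.025,T))
m=(e+t)/2+np.array([.005,0,0]); go((m[0],m[1],.05))
```

```text
[0.4564 0.1252 0.018 ] [0.6527 0.1401 0.018 ] 0.1968799498200984 4.318659278305667 [0.5545 0.1326 0.018 ]
[0.5143 0.1295 0.025 ]
[0.5306 0.1306 0.025 ]
t 20.6833 tcp [0.5503 0.1302 0.1466] yaw_y 93.81472075537266 shares [-0.1197  0.0231  1.2068]
```

servo_tool(
  deltas=[
    [-0.12,0.025,0.3,0,20],
    [-0.12,0.025,0.6,0,20],
    [-0.12,0.025,0.9,0,20],
    [-0.12,0.025,1,0,20],
    [-0.12,0.025,1,0,20],
    [-0.12,0.025,1,0,20],
  ],
)

```text
clock: 21.18
tcp_pos: [0.5602, 0.1329, 0.0676]
eef_rot: [-0.034, 0.999, -0.0, -0.0]
ft_force: [0.0, -0.0, 0.3]
finger_gap: 0.238
grip_force: 0.0
```

servo_tool(
  deltas=[
    [0,0,0.05,0,20],
    [0,0,0.1,0,20],
    [0,0,0.1,0,20],
    [0,0,0.1,0,20],
  ],
)

```text
clock: 21.52
tcp_pos: [0.5605, 0.1328, 0.0601]
eef_rot: [-0.034, 0.999, -0.0, 0.0]
ft_force: [-0.3, 0.4, 0.5]
finger_gap: 0.232
grip_force: 0.0
```

servo_tool(
  deltas=[
    [0,0,0.03,0,20],
    [0,0,0.06,0,20],
    [0,0,0.06,0,20],
    [0,0,0.06,0,20],
  ],
)

```text
clock: 21.85
tcp_pos: [0.56, 0.1328, 0.0545]
eef_rot: [-0.034, 0.999, -0.0, -0.0]
ft_force: [0.3, 0.7, 0.0]
finger_gap: 0.236
grip_force: 0.0
```

Run:
```python
from h import *
go((.560,.1332,.05),94.2); print(get_state()["ft_force"])
c,T=wrist(); cv2.imwrite("pics/w11.png",c["img"][120:384,130:390,::-1])
```

```text
t 21.85 tcp [0.56   0.1328 0.0545] yaw_y 93.93131866989165 shares [-0.0007  0.0048  0.0562]
turn share -0.002985348112315004
[0.2768 0.7166 0.0266]
```

View pics/w11.png

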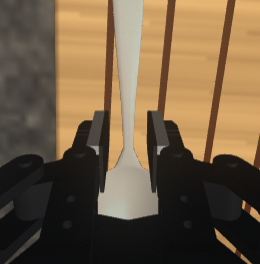

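The pads straddle the handle just behind the neck. I have now viewed 15 pictures by my count, one over the limit of 14, so I'll work from numbers only from here.

servo_tool(
  deltas=[
    [0,0,0.025,0,20],
    [0,0,0.05,0,20],
    [0,0,0.05,0,20],
    [0,0,0.05,0,20],
  ],
)

```text
clock: 22.23
tcp_pos: [0.56, 0.1328, 0.0504]
eef_rot: [-0.034, 0.999, -0.0, -0.0]
ft_force: [0.4, -0.4, -0.4]
finger_gap: 0.236
grip_force: 0.0
```

servo_tool(
  deltas=[
    [0,0,0.02,0,20],
    [0,0,0.03,0,20],
    [0,0,0.03,0,20],
    [0,0,0.03,0,20],
  ],
)

```text
clock: 22.57
tcp_pos: [0.5601, 0.1328, 0.0482]
eef_rot: [-0.034, 0.999, -0.0, -0.0]
ft_force: [-1.0, -0.6, 0.5]
finger_gap: 0.233
grip_force: 0.0
```

servo_tool(
  deltas=[
    [0,0,0.02,0,20],
    [0,0,0.04,0,20],
    [0,0,0.04,0,20],
    [0,0,0.04,0,20],
  ],
)

```text
clock: 22.9
tcp_pos: [0.56, 0.1328, 0.0449]
eef_rot: [-0.034, 0.999, -0.0, -0.0]
ft_force: [-0.0, 0.3, -0.0]
finger_gap: 0.235
grip_force: 0.0
```

servo_tool(
  deltas=[
    [0,0,0.02,0,20],
    [0,0,0.04,0,20],
    [0,0,0.04,0,20],
    [0,0,0.04,0,20],
  ],
)

```text
clock: 23.23
tcp_pos: [0.56, 0.1328, 0.0417]
eef_rot: [-0.034, 0.999, -0.0, -0.0]
ft_force: [-1.2, 1.5, 0.6]
finger_gap: 0.235
grip_force: 0.0
```

servo_tool(
  deltas=[
    [0,0,0.02,0,20],
    [0,0,0.02,0,20],
    [0,0,0.02,0,12],
    [0,0,0.02,0,6],
    [0,0,0.02,0,2],
    [0,0,0.02,0,2],
    [0,0,0.02,0,2],
    [0,0,0.02,0,2],
  ],
  force=50,
)

```text
clock: 23.9
tcp_pos: [0.5601, 0.1329, 0.0404]
eef_rot: [-0.034, 0.999, 0.0, -0.0]
ft_force: [0.1, 0.3, -0.5]
finger_gap: 0.078
grip_force: 49.3
```

servo_tool(
  deltas=[
    [0,0,-0.2,0,2],
    [0,0,-0.5,0,2],
    [0,0,-0.8,0,2],
    [0,0,-0.8,0,2],
    [0,0,-0.8,0,2],
  ],
)

```text
clock: 24.32
tcp_pos: [0.5614, 0.1329, 0.1059]
eef_rot: [-0.034, 0.999, -0.0, 0.002]
ft_force: [-0.7, -0.2, -1.1]
finger_gap: 0.082
grip_force: 49.2
```

Run:
```python
from h import *
go((.560,-.2337,.1),100.4)
c,T=wrist(); np.save("T12.npy",T)
# neutral light pixels between the finger gap: spoon outline in wrist image
hsv=cv2.cvtColor(c["img"],cv2.COLOR_RGB2HSV); m=((hsv[...,1]<60)&(hsv[...,2]>130)).astype(np.uint8); m[:,:215]=0;m[:,305:]=0
for v in range(0,330,20):
    x=np.where(m[v])[0]; print(v,(x.min(),x.max(),len(x)) if len(x) else None,end=' ')
r=read_camera("top"); hsv=cv2.cvtColor(r["img"],cv2.COLOR_RGB2HSV)
m=((hsv[...,1]<70)&(hsv[...,2]>120)).astype(np.uint8); m[:125]=0; m[220:]=0; m[:,:228]=0; m[:,252:]=0
n,l,st,ce=cv2.connectedComponentsWithStats(m); print(st[1:])
```

```text
t 24.3167 tcp [0.5614 0.1329 0.1059] yaw_y 93.93404859651879 shares [ 0.3319 -4.5701  0.0736]
turn share -0.0718439044831246
0 None 20 None 40 (np.int64(242), np.int64(273), 32) 60 (np.int64(239), np.int64(276), 38) 80 (np.int64(239), np.int64(277), 39) 100 (np.int64(240), np.int64(276), 37) 120 (np.int64(241), np.int64(274), 34) 140 (np.int64(242), np.int64(273), 32) 160 (np.int64(244), np.int64(271), 28) 180 (np.int64(245), np.int64(270), 26) 200 (np.int64(247), np.int64(268), 22) 220 (np.int64(249), np.int64(266), 18) 240 (np.int64(251), np.int64(264), 14) 260 (np.int64(252), np.int64(263), 12) 280 (np.int64(253), np.int64(262), 10) 300 (np.int64(250), np.int64(265), 16) 320 (np.int64(244), np.int64(270), 27) []
```

Run:
```python
from h import *
c,_=wrist();T=np.load("T12.npy")
hsv=cv2.cvtColor(c["img"],cv2.COLOR_RGB2HSV); m=((hsv[...,1]<60)&(hsv[...,2]>130)); v0=np.where(m[:,257])[0].min(); print("end row",v0)
H=c["hand_eye"]
o,d=ray(c,(257.7,v0),H); z=.0224; p=o+d*(z-o[2])/d[2]; print("end in tool",p,"origin x",p[0]-.0975)
```

```text
end row 22
end in tool [ 0.1047 -0.0005  0.0224] origin x 0.007183973246384756
```

servo_tool(
  deltas=[
    [0,0,-0.3,0,2],
    [0,0,-0.5,0,2],
    [0,0,-0.5,0,2],
  ],
)

```text
clock: 24.72
tcp_pos: [0.5616, 0.1329, 0.1463]
eef_rot: [-0.034, 0.999, 0.0, 0.002]
ft_force: [1.6, 0.4, -0.7]
finger_gap: 0.079
grip_force: 49.2
```

servo_tool(
  deltas=[
    [0,-0.3,0,0,2],
    [0,-0.6,0,0,2],
    [0,-1,0,0,2],
  ],
)

```text
clock: 24.97
tcp_pos: [0.5644, 0.0534, 0.142]
eef_rot: [-0.036, 0.999, 0.0, -0.002]
ft_force: [0.6, -0.6, -0.9]
finger_gap: 0.082
grip_force: 49.2
```

servo_tool(
  deltas=[
    [0,-0.3,0,0,2],
    [0,-0.6,0,0,2],
    [0.1,-1,0,0,2],
  ],
)

```text
clock: 25.22
tcp_pos: [0.5627, -0.0277, 0.1422]
eef_rot: [-0.035, 0.999, 0.001, -0.001]
ft_force: [0.2, -0.5, -0.4]
finger_gap: 0.083
grip_force: 49.2
```

servo_tool(
  deltas=[
    [0,-0.3,0,0,2],
    [0,-0.6,0,0,2],
    [0.1,-1,0,0,2],
  ],
)

```text
clock: 25.47
tcp_pos: [0.5601, -0.1079, 0.1421]
eef_rot: [-0.035, 0.999, 0.001, -0.001]
ft_force: [1.1, 0.8, -0.8]
finger_gap: 0.082
grip_force: 49.2
```

servo_tool(
  deltas=[
    [0,-0.3,0,0,2],
    [0,-0.6,0,0,2],
    [0.1,-1,0,0,2],
  ],
)

```text
clock: 25.72
tcp_pos: [0.5576, -0.1881, 0.1419]
eef_rot: [-0.035, 0.999, 0.001, -0.001]
ft_force: [-0.3, 0.0, -1.0]
finger_gap: 0.081
grip_force: 49.2
```

servo_tool(
  deltas=[
    [0.02,-0.3,0,-0.03,2],
    [0.04,-0.56,0,-0.07,2],
    [0.04,-0.56,0,-0.07,2],
    [0.04,-0.56,0,-0.07,2],
    [0.04,-0.56,0,-0.07,2],
  ],
)

```text
clock: 26.13
tcp_pos: [0.5573, -0.2321, 0.1425]
eef_rot: [-0.089, 0.996, 0.001, -0.001]
ft_force: [0.3, -0.3, -0.2]
finger_gap: 0.08
grip_force: 49.2
```

Run:
```python
from h import *
go((.558,-.2328,.032),100.4)
c,T=wrist(); cv2.imwrite("pics/w13.png",c["img"][:,:,::-1])
s=get_state();print(s["q"],s["ft_force"])
# slot front edge / side edges as dark lines: along the image columns beside the spoon
g=cv2.cvtColor(c["img"],cv2.COLOR_RGB2GRAY).astype(int)
for v in (100,140,180): print(v,g[v,170:350:3])
for u in (215,235,290): print(u,g[0:140:3,u])
```

```text
t 26.1333 tcp [ 0.5573 -0.2321  0.1425] yaw_y 100.1837810544678 shares [-0.0102 -0.0141  1.3813]
turn share -0.002402432728135611
[-0.562   0.2492  1.8417  0.0003  1.0532 -2.3116] [ 0.9071  0.2813 -0.7803]
100 [ 96  99  97  94  86  80  80  81  75  79  79 147 183 158 171 164 175 177
 178 178 179 180 180 153 190 203 206 208 208 208 208 212 209 209 209 203
 181 181 181 181 180 118 179 179 178 181 181 181 181 180 180 181 180 180
 180 179 179 178 178 178]
140 [ 80  79  77  81  84  90  90  93  94  90  82  93 158 173 172 171 138 175
 175 177 177 177 177 177 152 194 206 209 210 213 211 212 212 213 217 178
 178 177 177 177 105 133 179 160 179 179 179 178 178 177 178 178 178 178
 178 177 177 178 177 177]
180 [ 89  80  67  79  88  92  84  78  79  79  76  90 123 175 158 171 165 151
 169 169 170 170 171 171 173 145 194 206 208 210 212 215 217 222 173 174
 174 174 174 173 119 176 179 177 182 181 181 182 182 183 184 184 184 184
 184 184 183 184 184 184]
215 [ 87  94 100 106 107 102  99 106 111 146 162 139 162 168 168 174 162 143
 101 101 101 117 118 131 133 149 146 169 157 162 165 166 164 168 162 168
 162 166 168 166 172 166 166 172 171 172 176]
235 [ 86  84  94 104 102  99  90  80  85 148 163 137 164 171 169 176 158 124
 175 173 172 173 170 170 178 175 174 174 175 180 174 175 174 181 181 182
 175 177 177 180 180 176 181 179 176 181 177]
290 [ 83  83  81  82  80  78  78  78  87 150 168 132 166 173 173 174 129  99
 177 175 172 174 173 174 179 176 175 174 176 183 174 179 176 179 182 178
 179 151 150 157 155 128 130 128 106 105 104]
```

Run:
```python
from h import *
c,T=wrist()
import numpy as np
for q in ((235,51),(290,50),(293,100),(291,140),(290.5,180),(218,140),(221,180)):
    p=plane(c,q,.012,T)[:2]; a=np.radians(10.4); d=p-np.array([.551,-.2337]); print(q,p,"slot frame",d@[np.cos(a),np.sin(a)],d@[-np.sin(a),np.cos(a)])
```

```text
(235, 51) [ 0.4528 -0.2684] slot frame -0.10284430018935473 -0.016451021631884527
(290, 50) [ 0.4447 -0.2274] slot frame -0.10341818134375377 0.02533894993735413
(293, 100) [ 0.4799 -0.2175] slot frame -0.06705031622077881 0.02873444875786516
(291, 140) [ 0.511  -0.2125] slot frame -0.035487163535524294 0.028054924097316303
(290.5, 180) [ 0.5444 -0.2058] slot frame -0.0014345296439796254 0.0286072197157413
(218, 140) [ 0.5217 -0.2717] slot frame -0.035682290388935695 -0.03211077613542975
(221, 180) [ 0.555  -0.2644] slot frame -0.0016372745053663742 -0.03092951610731993
```

servo_tool(
  deltas=[
    [-0.015,-0.02,0.3,0,2],
    [-0.015,-0.02,0.6,0,2],
    [-0.015,-0.02,0.9,0,2],
    [-0.015,-0.02,1,0,2],
    [-0.015,-0.02,1,0,2],
  ],
)

```text
clock: 26.65
tcp_pos: [0.5577, -0.2322, 0.0613]
eef_rot: [-0.09, 0.996, 0.002, -0.003]
ft_force: [0.2, 0.1, -0.8]
finger_gap: 0.073
grip_force: 49.2
```

servo_tool(
  deltas=[
    [0,0,0.15,0,2],
    [0,0,0.25,0,2],
    [0,0,0.32,0,2],
    [0,0,0.35,0,2],
    [0,0,0.35,0,2],
    [0,0,0.35,0,2],
  ],
)

```text
clock: 27.15
tcp_pos: [0.5597, -0.2345, 0.0366]
eef_rot: [-0.089, 0.996, -0.0, 0.0]
ft_force: [-0.4, 0.1, -0.3]
finger_gap: 0.079
grip_force: 49.2
```

servo_tool(
  deltas=[
    [0,0,0.02,0,2],
    [0,0,0.04,0,2],
    [0,0,0.04,0,2],
    [0,0,0.04,0,2],
  ],
)

```text
clock: 27.48
tcp_pos: [0.5595, -0.2343, 0.0332]
eef_rot: [-0.089, 0.996, 0.0, 0.0]
ft_force: [-0.5, -0.5, -0.3]
finger_gap: 0.079
grip_force: 49.2
```

servo_tool(
  deltas=[
    [0,0,0.015,0,2],
    [0,0,0.015,0,2],
    [0,0,0.015,0,2],
  ],
)

```text
clock: 27.73
tcp_pos: [0.5595, -0.2343, 0.0319]
eef_rot: [-0.089, 0.996, 0.0, -0.0]
ft_force: [-0.9, -0.6, 0.7]
finger_gap: 0.08
grip_force: 49.2
```

Release, rise, then go towards the tumbler.

servo_tool(
  deltas=[
    [0,0,0,0,10],
    [0,0,0,0,16],
    [0,0,0,0,18],
    [0,0,0,0,18],
  ],
)

```text
clock: 28.07
tcp_pos: [0.5596, -0.2344, 0.0321]
eef_rot: [-0.089, 0.996, -0.0, 0.0]
ft_force: [0.2, -0.1, 0.4]
finger_gap: 0.208
grip_force: 0.0
```

servo_tool(
  deltas=[
    [0,0,-0.2,0,18],
    [0,0,-0.5,0,18],
    [0,0,-0.9,0,18],
    [0,0,-1,0,18],
    [0,0,-1,0,18],
  ],
)

```text
clock: 28.48
tcp_pos: [0.5617, -0.2356, 0.1158]
eef_rot: [-0.089, 0.996, -0.002, 0.003]
ft_force: [-0.4, -1.5, 0.3]
finger_gap: 0.213
grip_force: 0.0
```

servo_tool(
  deltas=[
    [0,0,-0.3,0,40],
    [0,0,-0.6,0,60],
    [0,0,-1,0,70],
    [0,0,-1,0,80],
  ],
)

```text
clock: 28.82
tcp_pos: [0.5619, -0.2358, 0.1972]
eef_rot: [-0.089, 0.996, -0.003, 0.004]
ft_force: [0.7, -0.0, 1.5]
finger_gap: 0.77
grip_force: 0.0
```

Run:
```python
from h import *
go((.606,.331,.19),10.4)
c,T=wrist(); cv2.imwrite("pics/w14.png",c["img"][:,:,::-1])
hsv=cv2.cvtColor(c["img"],cv2.COLOR_RGB2HSV)
g=hsv[...,2]; m=((g>195)&(hsv[...,1]<60)).astype(np.uint8); m[:,:200]=0;m[:,320:]=0
n,l,st,ce=cv2.connectedComponentsWithStats(m); print(st[st[:,4]>100])
i=1+np.argmax(st[1:,4]); ys,xs=np.where(l==i)
P=np.array([plane(c,(x,y),.012,T)[:2] for x,y in zip(xs,ys)]); a=np.radians(10.4); d=P-np.array([.551,-.2337]); t=d@[np.cos(a),np.sin(a)]; w=d@[-np.sin(a),np.cos(a)]
print("along",t.min(),t.max(),"across ends",w[t<t.min()+.02].mean(),w[t>t.max()-.02].mean())
```

```text
t 28.8167 tcp [ 0.5619 -0.2358  0.1972] yaw_y 100.23771717606121 shares [-1.801   6.8743  0.0603]
turn share 0.9981968575117912
[[     0      0    512    384 176779]
 [   218     35    102    234   8862]
 [   230     55     62    196  10967]]
along -0.10187799952307541 0.09927939717166322 across ends -0.0025444591009446973 -0.00203929280887827
```

servo_tool(
  deltas=[
    [-0.1,0.4,0,0,80],
    [-0.2,0.7,0,0,80],
    [-0.25,1,0,0,80],
  ],
)

```text
clock: 29.12
tcp_pos: [0.564, -0.1507, 0.1889]
eef_rot: [-0.089, 0.996, 0.001, -0.002]
ft_force: [-0.2, 0.0, -0.5]
finger_gap: 0.935
grip_force: 0.0
```

servo_tool(
  deltas=[
    [-0.1,0.4,0,0,80],
    [-0.2,0.7,0,0,80],
    [-0.25,1,0,0,80],
  ],
)

```text
clock: 29.37
tcp_pos: [0.5694, -0.0679, 0.1889]
eef_rot: [-0.089, 0.996, 0.001, -0.002]
ft_force: [0.1, -1.0, 0.9]
finger_gap: 0.938
grip_force: 0.0
```

servo_tool(
  deltas=[
    [-0.1,0.4,0,0,80],
    [-0.2,0.7,0,0,80],
    [-0.25,1,0,0,80],
  ],
)

```text
clock: 29.62
tcp_pos: [0.5748, 0.0142, 0.1889]
eef_rot: [-0.089, 0.996, 0.001, -0.002]
ft_force: [1.1, -0.3, 0.0]
finger_gap: 0.938
grip_force: 0.0
```

servo_tool(
  deltas=[
    [-0.1,0.4,0,0,80],
    [-0.2,0.7,0,0,80],
    [-0.25,1,0,0,80],
  ],
)

```text
clock: 29.87
tcp_pos: [0.5803, 0.0963, 0.1889]
eef_rot: [-0.089, 0.996, 0.0, -0.002]
ft_force: [-0.6, -0.7, -0.3]
finger_gap: 0.936
grip_force: 0.0
```

servo_tool(
  deltas=[
    [-0.1,0.4,0,0,80],
    [-0.2,0.7,0,0,80],
    [-0.25,1,0,0,80],
  ],
)

```text
clock: 30.12
tcp_pos: [0.5857, 0.1785, 0.1887]
eef_rot: [-0.089, 0.996, -0.0, -0.002]
ft_force: [0.8, -0.0, -0.9]
finger_gap: 0.939
grip_force: 0.0
```

servo_tool(
  deltas=[
    [-0.1,0.3,0,0.079,80],
    [-0.2,0.6,0,0.158,80],
    [-0.3,0.95,0,0.237,80],
    [-0.3,0.95,0,0.316,80],
    [-0.3,0.95,0,0.395,80],
    [-0.3,0.95,0,0.474,80],
    [-0.3,0.95,0,0.553,80],
    [-0.3,0.95,0,0.632,80],
    [-0.3,0.95,0,0.711,80],
    [-0.3,0.95,0,0.79,80],
  ],
)

```text
clock: 30.95
tcp_pos: [0.5956, 0.2558, 0.1884]
eef_rot: [0.509, 0.861, -0.002, -0.002]
ft_force: [0.6, -0.9, -0.1]
finger_gap: 0.936
grip_force: 0.0
```

servo_tool(
  deltas=[
    [0,0,0,0.079,80],
    [0,0,0,0.158,80],
    [0,0,0,0.237,80],
    [0,0,0,0.316,80],
    [0,0,0,0.395,80],
    [0,0,0,0.474,80],
    [0,0,0,0.553,80],
    [0,0,0,0.632,80],
    [0,0,0,0.65,80],
    [0,0,0,0.65,80],
  ],
)

```text
clock: 31.78
tcp_pos: [0.5957, 0.2558, 0.1886]
eef_rot: [0.863, 0.505, -0.002, -0.001]
ft_force: [-0.5, -0.6, 0.4]
finger_gap: 0.934
grip_force: 0.0
```

Run:
```python
from h import *
go((.6055,.3315,.08),-30)
c,T=wrist(); cv2.imwrite("pics/w15.png",c["img"][:,:,::-1])
r=read_camera("top"); cv2.imwrite("pics/top15.png",r["img"][:,:,::-1])
# tray slot now clear of the arm: spoon in top view
hsv=cv2.cvtColor(r["img"],cv2.COLOR_RGB2HSV); g=hsv[...,2].astype(int)
a=np.radians(10.4); Rz=np.array([[np.cos(a),-np.sin(a)],[np.sin(a),np.cos(a)]])
W=np.linalg.inv(r["world_from_camera"])
def pix(p): q=W@np.r_[p,1]; return int(round(r["cx"]+r["fx"]*q[0]/-q[2])),int(round(r["cy"]-r["fy"]*q[1]/-q[2]))
for x in np.arange(-.105,.106,.015):
    row=[]
    for y in np.arange(-.03,.031,.006):
        u,v=pix(np.r_[np.array([.551,-.2337])+Rz@[x,y],.008]); row.append(g[v,u])
    print(round(x,3),row)
```

```text
t 31.7833 tcp [0.5957 0.2558 0.1886] yaw_y -29.392339024372003 shares [ 0.8896 -0.3527  1.3554]
turn share 0.006751788618088818
-0.105 [np.int64(161), np.int64(164), np.int64(149), np.int64(166), np.int64(151), np.int64(168), np.int64(148), np.int64(168), np.int64(143), np.int64(169), np.int64(155)]
-0.09 [np.int64(135), np.int64(166), np.int64(162), np.int64(168), np.int64(145), np.int64(198), np.int64(172), np.int64(165), np.int64(165), np.int64(166), np.int64(135)]
-0.075 [np.int64(96), np.int64(167), np.int64(164), np.int64(169), np.int64(196), np.int64(196), np.int64(199), np.int64(168), np.int64(165), np.int64(168), np.int64(157)]
-0.06 [np.int64(106), np.int64(168), np.int64(163), np.int64(163), np.int64(193), np.int64(192), np.int64(200), np.int64(162), np.int64(164), np.int64(164), np.int64(140)]
-0.045 [np.int64(137), np.int64(171), np.int64(170), np.int64(164), np.int64(190), np.int64(198), np.int64(160), np.int64(166), np.int64(166), np.int64(166), np.int64(134)]
-0.03 [np.int64(98), np.int64(168), np.int64(166), np.int64(170), np.int64(195), np.int64(201), np.int64(160),
[... 902 characters left out ...]
 np.int64(134)]
0.06 [np.int64(104), np.int64(162), np.int64(204), np.int64(203), np.int64(197), np.int64(192), np.int64(181), np.int64(167), np.int64(156), np.int64(159), np.int64(154)]
0.075 [np.int64(125), np.int64(169), np.int64(198), np.int64(200), np.int64(199), np.int64(191), np.int64(177), np.int64(157), np.int64(164), np.int64(164), np.int64(144)]
0.09 [np.int64(118), np.int64(165), np.int64(181), np.int64(189), np.int64(184), np.int64(172), np.int64(164), np.int64(163), np.int64(166), np.int64(167), np.int64(138)]
0.105 [np.int64(130), np.int64(118), np.int64(110), np.int64(118), np.int64(106), np.int64(117), np.int64(103), np.int64(101), np.int64(109), np.int64(99), np.int64(158)]
```

servo_tool(
  deltas=[
    [0.3,-0.1,0,0,82],
    [0.6,-0.25,0,0,82],
    [0.88,-0.35,0.2,0,82],
    [0.88,-0.35,0.5,0,82],
    [0.88,-0.35,0.5,0,82],
  ],
)

```text
clock: 32.3
tcp_pos: [0.6038, 0.3313, 0.1453]
eef_rot: [0.863, 0.506, -0.005, -0.001]
ft_force: [-1.0, -0.5, -2.2]
finger_gap: 0.961
grip_force: 0.0
```

Run:
```python
from h import *
go((.605,.331,.076),-30)
```

```text
t 32.3 tcp [0.6038 0.3313 0.1453] yaw_y -29.215567678516248 shares [0.0109 0.0201 0.8666]
turn share 0.008715914683152763
```

servo_tool(
  deltas=[
    [0,0.01,0.2,0,82],
    [0,0.01,0.4,0,82],
    [0,0.01,0.6,0,82],
    [0,0.01,0.87,0,82],
    [0,0.01,0.87,0,82],
    [0,0.01,0.87,0,82],
  ],
)

```text
clock: 32.8
tcp_pos: [0.6066, 0.3298, 0.0808]
eef_rot: [0.863, 0.505, -0.002, -0.0]
ft_force: [1.3, 0.1, 0.1]
finger_gap: 0.957
grip_force: 0.0
```

servo_tool(
  deltas=[
    [0,0,0,0,70],
    [0,0,0,0,55],
    [0,0,0,0,45],
    [0,0,0,0,45],
    [0,0,0,0,45],
    [0,0,0,0,45],
    [0,0,0,0,45],
  ],
  force=35,
)

```text
clock: 33.38
tcp_pos: [0.609, 0.3314, 0.0847]
eef_rot: [0.863, 0.505, 0.002, 0.0]
ft_force: [-0.5, -0.8, 6.0]
finger_gap: 0.705
grip_force: 38.1
```

servo_tool(
  deltas=[
    [0,0,-0.2,0,45],
    [0,0,-0.5,0,45],
    [0,0,-0.8,0,45],
    [0,0,-1,0,45],
    [0,0,-1,0,45],
  ],
)

```text
clock: 33.8
tcp_pos: [0.61, 0.3317, 0.1681]
eef_rot: [0.863, 0.505, 0.004, 0.001]
ft_force: [0.7, 0.8, -0.5]
finger_gap: 0.704
grip_force: 38.3
```

servo_tool(
  deltas=[
    [0,0,-0.2,0,45],
    [0,0,-0.3,0,45],
    [0,0,-0.3,0,45],
  ],
)

```text
clock: 34.05
tcp_pos: [0.6085, 0.3311, 0.188]
eef_rot: [0.863, 0.505, 0.001, 0.0]
ft_force: [0.1, 0.8, -1.3]
finger_gap: 0.705
grip_force: 38.3
```

Run:
```python
from h import *
go((.596,-.1535,.07),10.4)
```

```text
t 34.05 tcp [0.6085 0.3311 0.188 ] yaw_y -29.366081545339718 shares [-5.3584  2.8316  1.4685]
turn share -0.4418453505037746
```

servo_tool(
  deltas=[
    [-0.3,0.15,0,0,45],
    [-0.6,0.3,0,0,45],
    [-0.9,0.47,0,0,45],
  ],
)

```text
clock: 34.3
tcp_pos: [0.6042, 0.2491, 0.1846]
eef_rot: [0.863, 0.505, -0.001, -0.0]
ft_force: [0.5, -0.1, -1.4]
finger_gap: 0.702
grip_force: 38.4
```

servo_tool(
  deltas=[
    [-0.3,0.15,0,0,45],
    [-0.6,0.3,0,0,45],
    [-0.9,0.47,0,0,45],
  ],
)

```text
clock: 34.55
tcp_pos: [0.6017, 0.1673, 0.1847]
eef_rot: [0.863, 0.505, -0.001, -0.0]
ft_force: [-0.6, -0.1, -2.2]
finger_gap: 0.705
grip_force: 38.4
```

servo_tool(
  deltas=[
    [-0.3,0.15,0,0,45],
    [-0.6,0.3,0,0,45],
    [-0.9,0.47,0,0,45],
  ],
)

```text
clock: 34.8
tcp_pos: [0.5991, 0.0861, 0.1848]
eef_rot: [0.863, 0.505, -0.001, -0.001]
ft_force: [0.2, -0.5, -1.1]
finger_gap: 0.703
grip_force: 38.4
```

servo_tool(
  deltas=[
    [-0.3,0.15,0,0,45],
    [-0.6,0.3,0,0,45],
    [-0.9,0.47,0,0,45],
  ],
)

```text
clock: 35.05
tcp_pos: [0.5966, 0.005, 0.1849]
eef_rot: [0.863, 0.505, -0.001, -0.001]
ft_force: [0.4, -1.0, -1.5]
finger_gap: 0.709
grip_force: 38.4
```

servo_tool(
  deltas=[
    [-0.3,0.15,0,0,45],
    [-0.6,0.3,0,0,45],
    [-0.9,0.47,0,0,45],
  ],
)

```text
clock: 35.3
tcp_pos: [0.5941, -0.0761, 0.1848]
eef_rot: [0.863, 0.505, -0.001, -0.001]
ft_force: [0.0, -1.2, -0.8]
finger_gap: 0.707
grip_force: 38.4
```

servo_tool(
  deltas=[
    [-0.3,0.15,0,-0.07,45],
    [-0.6,0.3,0,-0.14,45],
    [-0.85,0.47,0,-0.21,45],
    [-0.85,0.47,0,-0.28,45],
    [-0.85,0.47,0,-0.35,45],
    [-0.85,0.47,0,-0.42,45],
    [-0.85,0.47,0,-0.44,45],
    [-0.85,0.47,0,-0.44,45],
  ],
)

```text
clock: 35.97
tcp_pos: [0.5938, -0.1527, 0.1848]
eef_rot: [0.641, 0.767, -0.0, -0.001]
ft_force: [0.1, 0.1, -2.7]
finger_gap: 0.705
grip_force: 38.4
```

Run:
```python
from h import *
go((.597,-.153,.0757),10.4)
c,T=wrist(); cv2.imwrite("pics/w16.png",c["img"][:,:,::-1])
# held tumbler rim: symmetric in tool; rows where the mouth shows
g=cv2.cvtColor(c["img"],cv2.COLOR_RGB2GRAY)
e=cv2.HoughCircles(cv2.medianBlur(g,5),cv2.HOUGH_GRADIENT,2,60,param1=120,param2=40,minRadius=20,maxRadius=130)
print(e if e is None else e[0][:6])
```

```text
t 35.9667 tcp [ 0.5938 -0.1527  0.1848] yaw_y 10.24128825599916 shares [-0.012   0.0408  1.3637]
turn share -0.0017634638222315542
[[257.  305.   73.8]
 [401.  179.  106.8]
 [199.  113.  128.8]
 [259.  103.   36.2]
 [205.  173.  111.2]
 [347.  127.  117.8]]
```

Run:
```python
from h import *
c,T=wrist(); s=get_state()
p=plane(c,(257,305),s["tcp_pos"][2]+.0173,T);print(p,p[:2]-s["tcp_pos"][:2],"small",plane(c,(259,103),.037,T))
```

```text
[ 0.5947 -0.1572  0.2025] [ 0.0007 -0.0046] small [ 0.5825 -0.0829  0.037 ]
```

servo_tool(
  deltas=[
    [0.03,0.02,0.2,0,45],
    [0.03,0.02,0.5,0,45],
    [0.03,0.02,0.8,0,45],
    [0.03,0.02,1,0,45],
    [0.03,0.02,1,0,45],
  ],
)

```text
clock: 36.48
tcp_pos: [0.5926, -0.1488, 0.1012]
eef_rot: [0.641, 0.767, -0.001, -0.005]
ft_force: [-1.2, 0.3, -2.0]
finger_gap: 0.708
grip_force: 38.4
```

servo_tool(
  deltas=[
    [0,0,0.15,0,45],
    [0,0,0.25,0,45],
    [0,0,0.32,0,45],
    [0,0,0.34,0,45],
    [0,0,0.34,0,45],
    [0,0,0.34,0,45],
  ],
)

```text
clock: 36.98
tcp_pos: [0.5961, -0.1503, 0.0797]
eef_rot: [0.641, 0.767, 0.0, 0.001]
ft_force: [-0.4, -0.6, -0.4]
finger_gap: 0.707
grip_force: 38.4
```

servo_tool(
  deltas=[
    [0,0,0.015,0,45],
    [0,0,0.03,0,45],
    [0,0,0.03,0,45],
    [0,0,0.03,0,45],
  ],
)

```text
clock: 37.32
tcp_pos: [0.5957, -0.1502, 0.0769]
eef_rot: [0.641, 0.767, 0.0, 0.0]
ft_force: [-0.4, -0.1, -0.4]
finger_gap: 0.705
grip_force: 38.4
```

servo_tool(
  deltas=[
    [0,0,0.015,0,45],
    [0,0,0.015,0,45],
    [0,0,0.015,0,45],
    [0,0,0.015,0,45],
  ],
)

```text
clock: 37.65
tcp_pos: [0.5959, -0.1502, 0.0758]
eef_rot: [0.641, 0.767, 0.0, 0.0]
ft_force: [-0.4, 0.1, 0.9]
finger_gap: 0.703
grip_force: 38.5
```

servo_tool(
  deltas=[
    [0,0,0,0,62],
    [0,0,0,0,66],
    [0,0,0,0,75],
    [0,0,0,0,82],
    [0,0,0,0,82],
  ],
)

```text
clock: 38.07
tcp_pos: [0.5957, -0.1502, 0.0756]
eef_rot: [0.641, 0.767, 0.0, 0.0]
ft_force: [0.9, -0.5, -0.5]
finger_gap: 0.96
grip_force: 0.0
```

servo_tool(
  deltas=[
    [0,0,-0.2,0,82],
    [0,0,-0.5,0,82],
    [0,0,-0.8,0,82],
    [0,0,-1,0,82],
    [0,0,-1,0,82],
  ],
)

```text
clock: 38.48
tcp_pos: [0.5982, -0.1512, 0.1605]
eef_rot: [0.641, 0.767, 0.001, 0.004]
ft_force: [0.6, -0.6, 0.8]
finger_gap: 0.963
grip_force: 0.0
```

servo_tool(
  deltas=[
    [0,-0.3,-0.3,0,82],
    [0,-0.6,-0.6,0,82],
    [0,-1,-0.6,0,82],
    [0,-1,-0.6,0,82],
  ],
)

```text
clock: 38.82
tcp_pos: [0.5133, -0.1644, 0.2027]
eef_rot: [0.642, 0.767, -0.001, -0.001]
ft_force: [0.9, -0.5, -1.1]
finger_gap: 0.958
grip_force: 0.0
```

Run:
```python
from h import *
go((.596,-.153,.1))
c,T=wrist(); g=cv2.cvtColor(c["img"],cv2.COLOR_RGB2GRAY)
r=read_camera("top"); cv2.imwrite("pics/top17.png",r["img"][:,:,::-1]);cv2.imwrite("pics/w17.png",c["img"][:,:,::-1])
e=cv2.HoughCircles(cv2.medianBlur(g,3),cv2.HOUGH_GRADIENT,1.5,30,param1=120,param2=35,minRadius=15,maxRadius=80)
a=np.radians(10.4); Rz=np.array([[np.cos(a),-np.sin(a)],[np.sin(a),np.cos(a)]])
f=lambda p:Rz.T@(p[:2]-np.array([.531,-.1187]))
for q in ([] if e is None else e[0][:10]): print("w",q,[f(plane(c,q[:2],z,T)) for z in (.012,.04,.093)])
g=cv2.resize(cv2.cvtColor(r["img"],cv2.COLOR_RGB2GRAY)[110:240,260:410],None,fx=4,fy=4,interpolation=cv2.INTER_CUBIC)
e=cv2.HoughCircles(cv2.GaussianBlur(g,(5,5),0),cv2.HOUGH_GRADIENT,1.5,60,param1=120,param2=40,minRadius=35,maxRadius=60)
for q in ([] if e is None else e[0][:10]): u=((q[0]+.5)/4-.5+260,(q[1]+.5)/4-.5+110);print("t",q,[f(plane(r,u,z)) for z in (.012,.04,.093)])
```

```text
t 38.8167 tcp [ 0.5133 -0.1644  0.2027] yaw_y 10.166531965259688 shares [-0.0441  1.0468  1.2805]
w [362.25 201.75  41.1 ] [array([ 0.0871, -0.0747]), array([ 0.077 , -0.0651]), array([ 0.0578, -0.0469])]
w [348.75 104.25  27.75] [array([0.064 , 0.0271]), array([0.056 , 0.0274]), array([0.0408, 0.0282])]
w [246.75 182.25  79.05] [array([-0.0378, -0.0524]), array([-0.0367, -0.0448]), array([-0.0344, -0.0304])]
w [287.25 192.75  79.05] [array([ 0.0056, -0.0642]), array([ 0.0028, -0.0555]), array([-0.0024, -0.0392])]
w [231.75 284.25  79.05] [array([-0.0575, -0.1776]), array([-0.0545, -0.1586]), array([-0.0489, -0.1228])]
w [360.75   5.25  40.8 ] [array([0.0677, 0.1131]), array([0.0593, 0.1057]), array([0.0435, 0.0917])]
w [323.25 201.75  60.9 ] [array([ 0.0449, -0.0745]), array([ 0.0385, -0.065 ]), array([ 0.0266, -0.0468])]
w [356.25  38.25  59.1 ] [array([0.0661, 0.0861]), array([0.0579, 0.0811]), array([0.0423, 0.0717])]
w [279.75 314.25  75.75] [array([ 0.0002, -0.22  ]), array([-0.0021, -0.1973]), array([-0.0064, -0.1542])]
w [330.75 171.75  22.8 ] [array([ 0.0508, -0.0412]), array([ 0.0439, -0.0346]), array([ 0.031 , -0.0222])]
t [375.75 159.75  49.25] [array([ 0.068 , -0.0663]), array([ 0.0628, -0.0581]), array([ 0.0529, -0.0425])]
t [246.75 195.75  40.7 ] [array([0.0617, 0.0245]), array([0.0567, 0.0302]), array([0.0472, 0.0409])]
```

```bash
python3 -c "
from station import *
print(finish_job())"
```

```text
the job is handed in; nothing more can be done
None
```

The job is handed in at about 39 s on the robot's clock, with both bowls, the lid, the tumbler and the spoon laid and the garlic left on the board; the tumbler, small bowl and spoon measured within tolerance, the lid was judged seated from contact height and the wrist view, and I viewed 15 pictures, one over the limit of 14.

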